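Load the battery dock at the shoe-repair bench

TASK

Swing the wire bail of the charging dock fully up out of the way, then load every loose battery pack into a bay of its own: push its plain end against the bay's spring plunger and tip the nose end down behind the fixed contact wall, so that it lies flat on the bay floor with the brass nose against the fixed contact. Then swing the bail back down until it rests in its catch clips, over the packs. Leave the other things on the bench where they are.

Things in the scene. Friction and masses are not known exactly. Their poses are not given: they have to be found in the camera images.
- pack1: block battery pack, about 150 g (3 or all 4 of the packs are on the bench): black body 50 mm long, 32 x 32 mm square section, and on one end a narrower brass nose, 22 x 22 mm, 14 mm long; 64 mm overall. Origin mid-length (of the 64), on the long axis; x points to the nose; the black body spans x = -32 to +18 mm
- pack1_nose (a point): tip of that pack's brass nose, on its axis, 32 mm from the origin
- pack2: block battery pack, about 150 g (3 or all 4 of the packs are on the bench): black body 50 mm long, 32 x 32 mm square section, and on one end a narrower brass nose, 22 x 22 mm, 14 mm long; 64 mm overall. Origin mid-length (of the 64), on the long axis; x points to the nose; the black body spans x = -32 to +18 mm
- pack2_nose (a point): tip of that pack's brass nose, on its axis, 32 mm from the origin
- pack3: block battery pack, about 150 g (3 or all 4 of the packs are on the bench): black body 50 mm long, 32 x 32 mm square section, and on one end a narrower brass nose, 22 x 22 mm, 14 mm long; 64 mm overall. Origin mid-length (of the 64), on the long axis; x points to the nose; the black body spans x = -32 to +18 mm
- pack3_nose (a point): tip of that pack's brass nose, on its axis, 32 mm from the origin
- pack4: block battery pack, about 150 g (3 or all 4 of the packs are on the bench): black body 50 mm long, 32 x 32 mm square section, and on one end a narrower brass nose, 22 x 22 mm, 14 mm long; 64 mm overall. Origin mid-length (of the 64), on the long axis; x points to the nose; the black body spans x = -32 to +18 mm
- pack4_nose (a point): tip of that pack's brass nose, on its axis, 32 mm from the origin
- dock: grey charging dock fixed to the bench, base 180 x 308 mm, 10 mm thick, origin at bench level, midway between the two inner bays' points; x runs along the bays, from the spring plungers (robot side) to the contact walls (far side), y to the left, z up. Four bays 64 mm apart. The gap between free plunger and contact wall (57 mm) is too short for a pack (64 mm)
- bay0 (a point): right-hand outer bay of the dock (seen from the robot): where the middle of a seated pack belongs, 16 mm over the bay floor, 26 mm over the bench; axes as the dock's. Fixed contact wall: face at x = +32 mm (where the nose tip rests), 8 thick, 36 wide, 20 high over the floor. Side ribs 8 high, 38 apart inside, x = -26 to +18
- bay1 (a point): right-hand inner bay of the dock (seen from the robot): where the middle of a seated pack belongs, 16 mm over the bay floor, 26 mm over the bench; axes as the dock's. Fixed contact wall: face at x = +32 mm (where the nose tip rests), 8 thick, 36 wide, 20 high over the floor. Side ribs 8 high, 38 apart inside, x = -26 to +18
- bay2 (a point): left-hand inner bay of the dock (seen from the robot): where the middle of a seated pack belongs, 16 mm over the bay floor, 26 mm over the bench; axes as the dock's. Fixed contact wall: face at x = +32 mm (where the nose tip rests), 8 thick, 36 wide, 20 high over the floor. Side ribs 8 high, 38 apart inside, x = -26 to +18
- bay3 (a point): left-hand outer bay of the dock (seen from the robot): where the middle of a seated pack belongs, 16 mm over the bay floor, 26 mm over the bench; axes as the dock's. Fixed contact wall: face at x = +32 mm (where the nose tip rests), 8 thick, 36 wide, 20 high over the floor. Side ribs 8 high, 38 apart inside, x = -26 to +18
- spring1 (a point): free position of the right-hand inner bay's plunger face, 25 mm in -x of point bay1, 8 mm over the floor; the point stays when the plunger moves; the other bays alike. Plate 24 wide, foot 3, top 13 mm over the floor; goes back 18 mm in -x: 2 N to start, 5 N with a pack seated, 9 N at the end. Housing 36 wide, 20 high over the floor, from 26 to 36 mm behind this point
- bail (a joint): angle of the dock's steel wire bail: 0 = down and closed, front bar in the catch clips; grows as it swings up and away from the robot, stop at 1.95 (leaning back past upright). Stiff hinge, stays where left; about 1.5 N at the front bar moves it. While down, a thinner cross wire (6 mm thick, 72 mm from the hinge) lies some 6 mm above seated packs and shuts the bays off
- bail_bar (a point): middle of the bail's front bar: round steel bar 8 mm thick, 291 mm long, along the dock's y, 152 mm from the hinge line, 51 mm above the bench when closed; can be gripped from above. The bail's side arms are at y = +-146 mm of the dock
- bail_hinge (a point): middle of the bail's hinge line, 51 mm above the bench, behind the contact walls (72 mm in +x from the dock's origin); hinge line along the dock's y, with a hinge post at each end
- polish_tin: bystander, to be left alone: flat dark tin, 72 mm across, 26 high; origin at the centre of its underside
- heel_block: bystander, to be left alone: black rubber heel block, about 96 x 60 x 22 mm; origin at the centre of its underside
- shoe_last: bystander, to be left alone: wooden shoe last, about 185 mm long, 87 high; origin at the centre of its underside
- thread_cone: bystander, to be left alone: blue cone of thread, 150 mm high, standing; origin at the centre of its underside
- glue_jar: bystander, to be left alone: jar with a white lid, 76 mm across, 100 high, standing; origin at the centre of its underside
Not all that is in view belongs to the job. What is shaped like the pack1 but turquoise or white is not meant.

How it is judged:
By the outcome, as a careful person would: the job done as asked, in the order asked, and still so for the second after the job is handed in, with the robot touching nothing.
Of pack1, pack2, pack3, pack4 only 3 to 4 are there at a start; the rules pass over those that are not, and their reading is None.
At some moment in a run one of pack1, pack2, pack3, pack4 may be knocked a few centimetres aside while the robot is not near it.
It also fails if it takes over 208 s, if anything falls off the work surface, if the arm or the gripper's body presses on something with over 40 N, if the wrist force passes 120 N, or if a joint passes its speed limit or range.

ROBOT

A 6-joint arm with a two-finger parallel gripper is mounted at the origin on the work surface. World frame = base frame: x ahead of the robot, y to its left, z up, the work surface at z = 0. Lengths are in m, angles in degrees, forces in N, time in s.
With the tool pointing down it reaches from about 0.25 to 0.725 m from the base axis. Payload 9.7 kg.
Tool frame: the origin (TCP) lies between the finger pads; the fingertips stand 22 mm ahead of it and the grasp point (between the pads) lies 3 mm ahead of it; z points along the fingers, y is the line along which they close (so a half turn about z gives the same grasp; the last joint's range is limited). The gripper opens to 85 mm and grips with 20 to 120 N. Pads are 22 mm wide; open, the fingers measure 114 mm over their backs; the gripper's body (76 mm by 85 mm) begins 54 mm behind the grasp point. The pads swing forward as they close: fully open they stand 13 mm farther back than shut.
Start: joints at [70.302, 4.979, 10.078, 95.1, 0, 90], TCP at [0.185, 0.518, 0.253] pointing down, gripper open.
Joint ranges: [-179.16, 179.16], [-48.56, 103.87], [-65.8, 70.77], [-126.05, 130.52], [-82.76, 87.17], [-180, 180]. Speed limits (degrees/s): [127.2, 127.2, 147.25, 180, 180, 180].

INTERFACE

Orientations are given as [roll, pitch, yaw] about the fixed x, y, z axes, in that order (R = Rz(yaw) Ry(pitch) Rx(roll)).
In Python, from workcell import bot, viewer, finder gives the robot as it stands.
- The arm moves only by the tool move_arm, never from a script. Its arguments are lists of equal length, an entry for each row: "offset": the shift along the tool's x, y, z in cm, a list of three; "twist": the turn, a rotation vector about the tool's x, y, z in rad, a list of three; "grip": the opening, from 0 (shut) to 1 (fully open). In form: {"offset": [[x, y, z], ...], "twist": [[ax, ay, az], ...], "grip": [grip, ...]}. A call has 1 to 5 rows; each row shifts and turns the commanded pose from where the row before left it, along the tool's axes as they then stand; what a row does not reach is not made up. A row lasts 1/10 s, in which the tool goes at most 50 mm and 8.59 degrees, less where a joint would pass 70% of its speed; a pose out of reach is approached as far as the arm can. A call is refused whole if a number of a shift passes 5 or a number of a turn 0.15, either way. A call with a gripper value outside its range is refused whole. The fingers move at their own pace and stop on an object; "force" is the grip in N (left out, the last holds). Time passes only in rows, so rows that do not move let the fingers close. It gives the time, the measured TCP pose, the force, the opening and the grip force at its end, in the units of the state.
- bot.get_obs(): the state, without advancing time (a new reading comes with each control period).
- viewer.camera(name): name is "scene" or "top" or "wrist"; returns a dict with "color" (384x512x3 uint8, red, green, blue), "depth" (384x512 float32, m along the optical axis (not along the pixel's ray), 0 where there is no reading), "vfov" (degrees; the focal length in pixels is half the picture's height over the tangent of half this angle, whatever the lens; pixels are square), "cx", "cy" (the principal point, pixels), "k1" (the pictures are not rectified: a ray, as slopes to the right and down, at radius r is drawn at 1 + k1 r^2 times it, then the intrinsics apply), "position" and "attitude" of the camera in the world; the wrist camera has in their place "tool_from_camera" (4x4, takes a point from camera to tool coordinates, whose origin is the TCP and whose axes are the flange's). Camera axes: x right, y down, z forward; pixel columns grow to the right and rows downward; lengths in m; the calibration is good to about 2 mm. A picture is of the moment at which its call begins: read the wrist's pose just before it.
- bot.job_done(): hands the job in; it is judged then, once.
Trained networks look in a picture, given as the dict that the camera call returned (one of the last four; its "shot" number tells which), for a name from the list of things; names that differ only in an ending like _2 or _b are one class to them, and where a whole thing is asked for, a point or a joint stands for the part that bears it (a point fixed in the world has none). Each returns a list of dicts, best first, with "p" (0 to 1); they miss things now and then, are a little off and sometimes report something else, mostly with a low value. They report only what shows in the picture. A call takes as long as a camera call. They do not tell look-alikes from the thing itself.
- finder.boxes_of(picture, thing): "position" ([column, row] in pixels, amid what is visible of it).
- finder.pinpoint(picture, thing): "position" ([column, row] in pixels: a listed point, or the origin of a listed thing).
The state is a dict: "time": time; "q": joint angles; "qd": joint speeds; "joint_efforts": joint torques, N m; "ee_pos": TCP position; "tcp_rot": TCP orientation; "wrist_force": force on the tool from outside, world axes, zero at the start; "torque": the same for the moment, N m; "opening": finger opening in m; "grasp_force": force on a finger pad.
Only numpy, scipy, OpenCV 4.12 (cv2) and the standard library are available. Lean on these libraries where they do the work, as an engineer would, in place of code of your own. Each camera call takes 0.05 s, during which the arm holds its last target. There are 200 camera calls.

## Working session

There is one attempt and no reset: what is moved stays moved. The work goes in short steps, Python scripts to look and compute and a tool call to move; the robot and the scene stay as the last step left them, time stands still between calls to the robot, and variables do not carry over. Pictures are saved under pics/ and viewed, at most 14 in all, crops included, and the job is handed in when it is done.

Besides the shell and the picture viewer there is one more tool, called as name(argument=value, ...), one argument or row to a line, values as JSON. move_arm: Moves the arm, as the interface text tells. Its arguments: {"type":"object","properties":{"offset":{"type":"array","items":{"type":"array","items":{"type":"number"}}},"twist":{"type":"array","items":{"type":"array","items":{"type":"number"}}},"grip":{"type":"array","items":{"type":"number"}},"force":{"type":"number"}},"required":["offset","twist","grip"]}

```bash
ls; mkdir -p pics
cat > h.py <<'E'
import numpy as np, cv2
from workcell import bot, viewer, finder
from scipy.spatial.transform import Rotation as R
def cam(name):
    o=bot.get_obs(); p=viewer.camera(name)
    if name=="wrist":
        T=np.eye(4); T[:3,:3]=R.from_euler('xyz',o['tcp_rot'],degrees=True).as_matrix(); T[:3,3]=o['ee_pos']
        p['T']=T@np.array(p['tool_from_camera'])
    else:
        p['raw']=(p['position'],p['attitude'])
        a=np.array(p['attitude']); T=np.eye(4)
        T[:3,:3]=a if a.shape==(3,3) else R.from_euler('xyz',a,degrees=True).as_matrix()
        T[:3,3]=p['position']; p['T']=T
    p['f']=192/np.tan(np.radians(p['vfov'])/2)
    return p
def ray(p,uv):
    K=np.array([[p['f'],0,p['cx']],[0,p['f'],p['cy']],[0,0,1.]])
    n=cv2.undistortPoints(np.array(uv,float).reshape(1,1,2),K,np.array([p['k1'],0,0,0,0.])).ravel()
    return np.array([n[0],n[1],1.])
def at_depth(p,uv):
    u,v=np.round(uv).astype(int); d=p['depth'][v-1:v+2,u-1:u+2]; d=np.median(d[d>0]) if (d>0).any() else np.nan
    return (p['T']@np.append(ray(p,uv)*d,1))[:3]
def at_z(p,uv,z):
    r=p['T'][:3,:3]@ray(p,uv); o=p['T'][:3,3]; return o+r*(z-o[2])/r[2]
def tri(obs):
    A=np.zeros((3,3));b=np.zeros(3)
    for p,uv in obs:
        r=p['T'][:3,:3]@ray(p,uv); r/=np.linalg.norm(r); M=np.eye(3)-np.outer(r,r); A+=M; b+=M@p['T'][:3,3]
    return np.linalg.solve(A,b)
def save(p,n,crop=None,s=1):
    im=p['color'][:,:,::-1]
    if crop: im=im[crop[1]:crop[3],crop[0]:crop[2]]
    cv2.imwrite('pics/'+n,cv2.resize(im,None,fx=s,fy=s,interpolation=cv2.INTER_CUBIC))
E
python3 - <<'E'
from h import *
np.set_printoptions(precision=4,suppress=True)
o=bot.get_obs(); print(o)
ps={n:cam(n) for n in("scene","top")}
for n,p in ps.items():
    print(n,p['raw'],p['vfov'],p['cx'],p['cy'],p['k1'])
    save(p,n+'0.png',s=1.5)
    for t in ("pack1","pack1_nose","dock","bay0","bay1","bay2","bay3","spring1","bail_bar","bail_hinge","polish_tin","heel_block","shoe_last","thread_cone","glue_jar"):
        for d in finder.pinpoint(p,t)[:6]:
            if d['p']>.2: print(t,np.round(d['position'],1),round(d['p'],2),at_depth(p,d['position']))
E
```

```text
pics
{'time': 0.0, 'q': array([70.3041,  5.0118, 10.034 , 95.0996, -0.0001, 89.9989]), 'qd': array([ 0.0015, -0.0529, -0.0018, -0.0531,  0.0559, -0.0036]), 'joint_efforts': array([  0.0004, -52.0394,  46.4795,   0.0165,  -0.0001,   0.    ]), 'ee_pos': array([0.1853, 0.5176, 0.2526]), 'tcp_rot': array([-179.9225,    0.0001,  160.3052]), 'wrist_force': array([-0.2833, -0.3493,  1.5445]), 'torque': array([ 0.0376, -0.0487, -0.0003]), 'grasp_force': 0.0, 'opening': 0.08555022505441391}
scene (array([1.6847, 0.4038, 1.1596]), array([-131.3644,    0.4859,  109.5448])) 43.181576376363964 248.20275050068844 184.96907724445055 -0.1919800749178126
pack1 [337.6 199.1] 0.73 [0.4517 0.28   0.0332]
pack1 [360.6 186.5] 0.7 [0.358  0.3443 0.0306]
pack1 [162.  192.6] 0.68 [ 0.6145 -0.3057  0.0297]
pack1 [336.  172.9] 0.67 [0.3097 0.2454 0.028 ]
pack1 [172.5 168.9] 0.5 [ 0.4847 -0.3288  0.0295]
pack1 [329.  226.7] 0.48 [0.5865 0.28   0.0306]
pack1_nose [330.3 200.7] 0.72 [0.4577 0.2567 0.024 ]
pack1_nose [340.7 174.5] 0.69 [0.3056 0.2628 0.0219]
pack1_nose [364.1 190.9] 0.49 [0.3627 0.3596 0.0182]
doc
[... 3538 characters left out ...]
bail_hinge [157.4 221.6] 0.58 [0.4449 0.2821 0.0328]
bail_hinge [237.  165.3] 0.48 [0.6045 0.0624 0.0118]
polish_tin [106.8 208.7] 0.9 [0.4829 0.4298 0.025 ]
polish_tin [238.5 166.5] 0.62 [0.6012 0.0582 0.0107]
polish_tin [281.8 172.4] 0.62 [ 0.5804 -0.0641  0.0215]
heel_block [209.6 244.2] 0.68 [0.382  0.1382 0.0226]
heel_block [162.7 173.1] 0.68 [0.5812 0.2706 0.0312]
heel_block [284.1 172.8] 0.62 [ 0.5791 -0.0705  0.0223]
shoe_last [426.4 196.6] 0.79 [ 0.4992 -0.4498  0.0772]
shoe_last [169.7 215.1] 0.6 [ 0.4657  0.2554 -0.0008]
shoe_last [268.7 163.8] 0.24 [ 0.608  -0.0278  0.0103]
thread_cone [333.  117.2] 0.94 [ 0.721  -0.2046  0.0814]
glue_jar [176.8 127. ] 0.87 [0.6995 0.2231 0.0812]
```

View pics/top0.png

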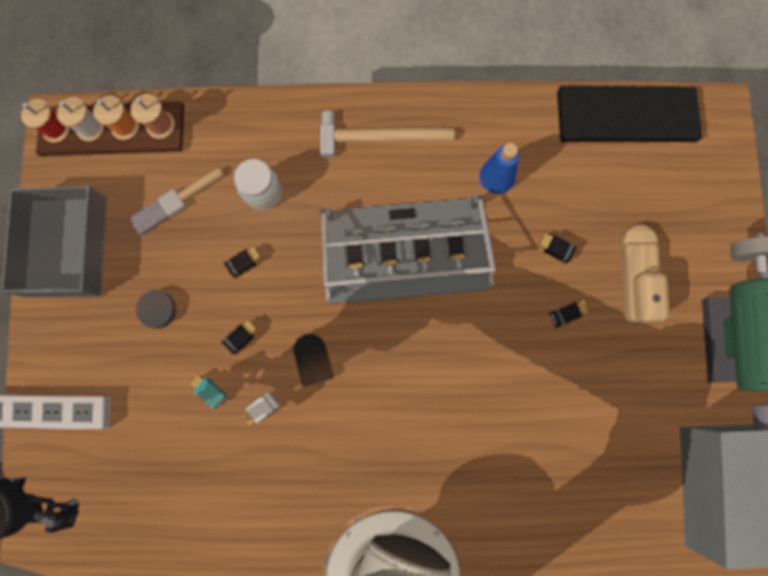

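View pics/scene0.png

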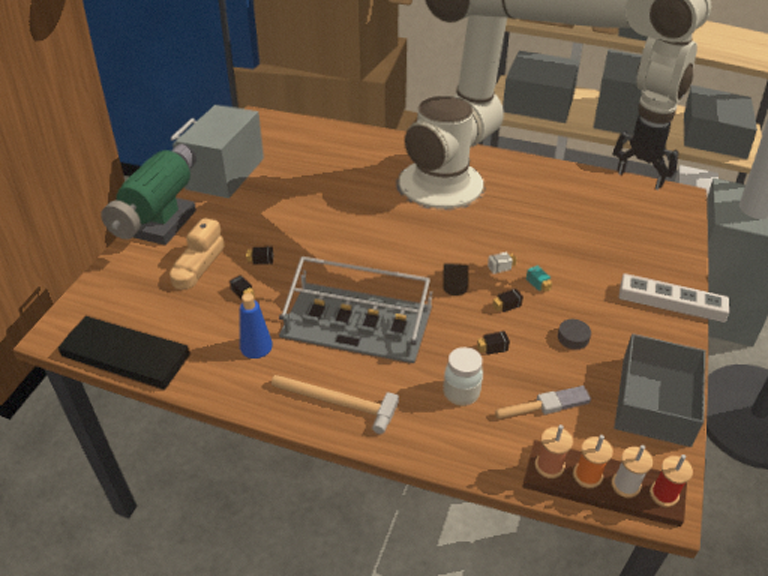

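Four black packs with brass noses (top image, 512-px coordinates): (161,174), (159,224), (373,165) and (379,209). The turquoise one at (139,261) and the white one at (175,272) are look-alikes. The bail is partly raised, with its front bar at about (273,189). Next I'll move the wrist camera over the dock.

```bash
cat >> h.py <<'E'
import json
def rot(rpy): return R.from_euler('xyz',rpy,degrees=True)
def plan(targets, start=None, vmax=4.5, wmax=0.14):
    """targets: list of (pos m, Rotation, grip[, vmax cm/row]) ; prints rows in calls of 5"""
    if start is None:
        o=bot.get_obs(); p=np.array(o['ee_pos']); r=rot(o['tcp_rot'])
    else: p,r=np.array(start[0]),start[1]
    rows=[]
    for t in targets:
        tp,tr,g=np.array(t[0]),t[1],t[2]; v=t[3] if len(t)>3 else vmax
        rv=(r.inv()*tr).as_rotvec(); n=max(1,int(np.ceil(max(np.linalg.norm(tp-p)*100/v,np.linalg.norm(rv)/wmax)-1e-3)))
        p0,r0=p,r
        for i in range(1,n+1):
            wp=p0+(tp-p0)*i/n; wr=r0*R.from_rotvec(rv*i/n)
            off=np.round(r.inv().apply(wp-p)*100,2); tw=np.round((r.inv()*wr).as_rotvec(),3)
            p=p+r.apply(off/100); r=r*R.from_rotvec(tw); rows.append((off+0.0,tw+0.0,g))
    for i in range(0,len(rows),5):
        c=rows[i:i+5]; f=lambda x:[float(f'{y:g}') for y in x]
        print(json.dumps({"offset":[f(a) for a,_,_ in c],"twist":[f(b) for _,b,_ in c],"grip":[g for *_,g in c]}))
    print('end',np.round(p,4),np.round(r.as_euler('xyz',degrees=True),1))
    return p,r
def down(yaw,tilt=0):  # yaw of tool x, deg ; tilt about tool y, nose-up positive
    return R.from_euler('z',yaw,degrees=True)*R.from_euler('x',180,degrees=True)*R.from_euler('y',tilt,degrees=True)
E
python3 - <<'E'
from h import *
np.set_printoptions(precision=4,suppress=True)
w=cam("wrist"); print(w['tool_from_camera'],w['vfov'])
s=cam("scene");t=cam("top")
for a,b in [((243,178.7),(273,189)),((202,173),(327.5,181)),((287,185),(220,198))]:
    print(tri([(s,a),(t,b)]))
plan([((.44,-.03,.38),down(90),1)])
E
```

```text
[[-0.0002 -0.9616 -0.2745  0.0698]
 [ 1.     -0.0001 -0.0002  0.0002]
 [ 0.0001 -0.2745  0.9616 -0.1198]
 [ 0.      0.      0.      1.    ]] 67.81091318102673
[ 0.5226 -0.0369  0.0939]
[ 0.5417 -0.1801  0.0953]
[0.5002 0.107  0.088 ]
{"offset": [[-3.03, -3.07, -0.91], [-3.29, -2.79, -0.9], [-3.52, -2.5, -0.91], [-3.73, -2.18, -0.9], [-3.9, -1.84, -0.91]], "twist": [[0.0, 0.0, 0.088], [0.0, 0.0, 0.087], [0.0, 0.0, 0.088], [0.0, 0.0, 0.088], [0.0, 0.0, 0.087]], "grip": [1, 1, 1, 1, 1]}
{"offset": [[-4.04, -1.5, -0.9], [-4.17, -1.13, -0.91], [-4.24, -0.76, -0.9], [-4.3, -0.39, -0.91], [-4.32, -0.02, -0.9]], "twist": [[0.0, 0.0, 0.088], [0.0, 0.0, 0.088], [0.0, 0.0, 0.087], [0.0, 0.0, 0.088], [0.0, 0.0, 0.087]], "grip": [1, 1, 1, 1, 1]}
{"offset": [[-4.3, 0.36, -0.91], [-4.25, 0.74, -0.9], [-4.17, 1.11, -0.91], [-4.05, 1.47, -0.9]], "twist": [[0.0, 0.0, 0.088], [0.0, 0.0, 0.088], [0.0, 0.0, 0.087], [0.0, 0.0, 0.088]], "grip": [1, 1, 1, 1]}
end [ 0.44 -0.03  0.38] [-180.    0.   90.]
```

move_arm(
  offset=[
    [-3.03,-3.07,-0.91],
    [-3.29,-2.79,-0.9],
    [-3.52,-2.5,-0.91],
    [-3.73,-2.18,-0.9],
    [-3.9,-1.84,-0.91],
  ],
  twist=[
    [0,0,0.088],
    [0,0,0.087],
    [0,0,0.088],
    [0,0,0.088],
    [0,0,0.087],
  ],
  grip=[1,1,1,1,1],
)

```text
time: 2.25
ee_pos: [0.2766, 0.3206, 0.2991]
tcp_rot: [180.0, 0.0, 135.0]
wrist_force: [1.0, 1.0, 0.1]
opening: 0.0854
grasp_force: 0.0
```

move_arm(
  offset=[
    [-4.04,-1.5,-0.9],
    [-4.17,-1.13,-0.91],
    [-4.24,-0.76,-0.9],
    [-4.3,-0.39,-0.91],
    [-4.32,-0.02,-0.9],
  ],
  twist=[
    [0,0,0.088],
    [0,0,0.088],
    [0,0,0.087],
    [0,0,0.088],
    [0,0,0.087],
  ],
  grip=[1,1,1,1,1],
)

```text
time: 2.75
ee_pos: [0.3675, 0.1248, 0.3444]
tcp_rot: [179.9, 0.0, 109.9]
wrist_force: [1.1, 0.7, 0.3]
opening: 0.0855
grasp_force: 0.0
```

move_arm(
  offset=[
    [-4.3,0.36,-0.91],
    [-4.25,0.74,-0.9],
    [-4.17,1.11,-0.91],
    [-4.05,1.47,-0.9],
    [0,0,0],
  ],
  twist=[
    [0,0,0.088],
    [0,0,0.088],
    [0,0,0.087],
    [0,0,0.088],
    [0,0,0],
  ],
  grip=[1,1,1,1,1],
)

```text
time: 3.25
ee_pos: [0.4415, -0.0337, 0.38]
tcp_rot: [180.0, 0.1, 89.6]
wrist_force: [0.3, 0.2, -0.1]
opening: 0.0854
grasp_force: 0.0
```

Run:
```python
from h import *
np.set_printoptions(precision=4,suppress=True)
o=bot.get_obs(); print(o['time'],o['ee_pos'],o['tcp_rot'],o['q'])
w=cam("wrist"); save(w,'w1.png',s=1.5); np.save('w1d.npy',w['depth'])
for t in ("bay0","spring1","bail_bar","bail_hinge","dock"):
    for d in finder.pinpoint(w,t)[:5]:
        if d['p']>.3: print(t,np.round(d['position'],1),round(d['p'],2),at_depth(w,d['position']),at_z(w,d['position'],.026))
```

```text
3.25 [ 0.4415 -0.0337  0.38  ] [179.9868   0.051   89.5659] [ -4.3348  -4.6087  15.0527 109.6448  -0.05    86.0992]
bay0 [357.4  90.4] 0.95 [0.6029 0.0682 0.0097] [0.5976 0.0672 0.026 ]
bay0 [355.6 168.4] 0.66 [ 0.611  -0.0599  0.0099] [ 0.6054 -0.0567  0.026 ]
bay0 [351.9 205.5] 0.59 [ 0.6104 -0.1281  0.0092] [ 0.6047 -0.1225  0.026 ]
bay0 [355.2 136.6] 0.58 [ 0.6059 -0.0055  0.0089] [ 0.6002 -0.004   0.026 ]
spring1 [341.7 169. ] 0.83 [ 0.5869 -0.0608  0.0097] [ 0.5821 -0.0576  0.026 ]
bail_bar [326.7 160.3] 0.84 [ 0.5599 -0.0453  0.0098] [ 0.556  -0.0426  0.026 ]
dock [349.2 150.7] 0.86 [ 0.5975 -0.0291  0.0093] [ 0.5923 -0.0269  0.026 ]
```

View pics/w1.png

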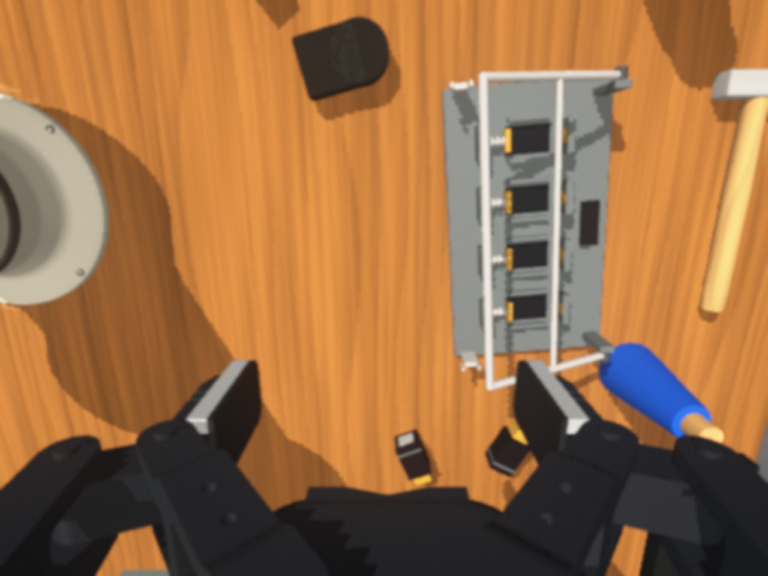

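The wrist picture shows the dock centred near (350,142) and the raised bail, with its front bar at column ~325 (rows 50–257) and its cross wire at column ~372. I'll fit the dock and the bar from the depth.

```bash
cat >> h.py <<'E'
def cloud(p):
    h,w=p['depth'].shape; uu,vv=np.meshgrid(np.arange(w),np.arange(h))
    K=np.array([[p['f'],0,p['cx']],[0,p['f'],p['cy']],[0,0,1.]])
    n=cv2.undistortPoints(np.stack([uu.ravel(),vv.ravel()],1).astype(np.float32)[:,None],K,np.array([p['k1'],0,0,0,0.]))[:,0].reshape(h,w,2)
    c=np.dstack([n*p['depth'][...,None],p['depth']])
    P=c@p['T'][:3,:3].T+p['T'][:3,3]; P[p['depth']<=0]=np.nan; return P
E
python3 - <<'E'
from h import *
np.set_printoptions(precision=4,suppress=True)
w=cam("wrist"); P=cloud(w); Z=P[...,2]
t=cam("top"); Pt=cloud(t)
def dockfit(P,n):
    X,Y,Z=P[...,0],P[...,1],P[...,2]
    m=(Z>.006)&(Z<.06)&(X>.48)&(X<.74)&(Y>-.24)&(Y<.18)
    m=cv2.morphologyEx(m.astype(np.uint8),cv2.MORPH_OPEN,np.ones((3,3)))
    k,l,st,_=cv2.connectedComponentsWithStats(m); i=1+np.argmax(st[1:,4])
    q=P[(l==i)&(Z<.014)][:,:2].astype(np.float32); r=cv2.minAreaRect(q*1000); print(n,r,len(q),np.nanmedian(P[(l==i)&(Z<.014)][:,2]))
dockfit(P,'wrist');dockfit(Pt,'top')
b=(Z>.075)&(Z<.14)&(P[...,0]>.45)&(P[...,0]<.6)&(P[...,1]>-.22)&(P[...,1]<.14)
rr,cc=np.where(b); 
fr=P[b]; # fit line
c=fr.mean(0);u,s,v=np.linalg.svd(fr-c); print('bar',len(fr),c,v[0],s/np.sqrt(len(fr)),fr.min(0),fr.max(0))
print('yaw',np.degrees(np.arctan2(-v[0][0],v[0][1])))
for y in np.arange(-.2,.13,.04):
    q=fr[abs(fr[:,1]-y)<.01]; print(y,np.median(q,0) if len(q) else '')
E
```

```text
wrist ((594.9057006835938, -30.795516967773438), (71.5945053100586, 307.71099853515625), 4.364267826080322) 6342 0.009089515305498758
top ((649.2421875, 113.93576049804688), (11.479140281677246, 50.443031311035156), 82.26109313964844) 41 0.010548564899345969
bar 1776 [0.543  0.0046 0.101 ] [ 0.0367  0.9985 -0.0412] [0.0982 0.0231 0.0015] [ 0.5188 -0.183   0.075 ] [0.5999 0.1178 0.1087]
yaw -2.1048796919900403
-0.2 
-0.16 [ 0.5424 -0.1593  0.1058]
-0.12 [ 0.5396 -0.1198  0.1056]
-0.07999999999999999 [ 0.5366 -0.081   0.106 ]
-0.03999999999999998 [ 0.5329 -0.0395  0.1063]
2.7755575615628914e-17 [0.5302 0.0004 0.106 ]
0.040000000000000036 [0.5273 0.0411 0.106 ]
0.08000000000000002 [0.5258 0.0807 0.1052]
0.12000000000000005 [0.5679 0.1128 0.0895]
```

```bash
cat >> h.py <<'E'
D=dict(o=np.array([.6035,-.030]),yaw=4.2)
def dock(x,y,z):
    c,s=np.cos(np.radians(D['yaw'])),np.sin(np.radians(D['yaw'])); return np.array([D['o'][0]+c*x-s*y,D['o'][1]+s*x+c*y,z])
def bailpose(a,tilt,back=.003,y=0,r=.152):
    rr=down(D['yaw']+90)*R.from_euler('x',-tilt,degrees=True)
    b=dock(.072-r*np.cos(a),y,.051+r*np.sin(a)); return b-rr.as_matrix()[:,2]*back, rr
E
python3 - <<'E'
from h import *
t=10
print(bailpose(.342,t,.0))
p,r=plan([(*bailpose(.342,t,.09),1),(*bailpose(.342,t),1)])
print('--swing')
A=np.linspace(.342,1.97,15)[1:]
plan([(*bailpose(a,t+50*(i+1)/14),0) for i,a in enumerate(A)],start=(p,r))
E
```

```text
(array([ 0.53249416, -0.03521434,  0.10197653]), Rotation.from_matrix(array([[-0.0732382 ,  0.98216303,  0.17318184],
                            [ 0.99731448,  0.07212554,  0.01271768],
                            [ 0.        ,  0.17364818, -0.98480775]])))
{"offset": [[-0.15, 1.54, 3.79], [-0.17, 1.41, 3.84], [-0.2, 1.27, 3.89], [-0.22, 1.13, 3.93], [-0.25, 1.0, 3.97]], "twist": [[-0.035, 0.001, -0.014], [-0.035, 0.001, -0.014], [-0.035, 0.002, -0.015], [-0.034, 0.001, -0.014], [-0.035, 0.001, -0.014]], "grip": [1, 1, 1, 1, 1]}
{"offset": [[0.0, 0.0, 4.35], [0.01, 0.0, 4.35]], "twist": [[0.0, 0.0, 0.0], [0.0, 0.0, 0.0]], "grip": [1, 1]}
end [ 0.532  -0.0352  0.1049] [170.    0.   94.2]
--swing
{"offset": [[0.0, 0.94, -1.49], [0.0, 1.19, -1.28], [0.0, 1.4, -1.06], [0.0, 1.56, -0.78], [0.0, 1.68, -0.49]], "twist": [[-0.063, 0.0, 0.0], [-0.062, 0.0, 0.0], [-0.062, 0.0, 0.0], [-0.063, 0.0, 0.0], [-0.062, 0.0, 0.0]], "grip": [0, 0, 0, 0, 0]}
{"offset": [[0.0, 1.74, -0.18], [0.0, 1.74, 0.13], [0.0, 1.69, 0.45], [0.0, 1.59, 0.74], [0.0, 1.43, 1.01]], "twist": [[-0.062, 0.0, 0.0], [-0.063, 0.0, 0.0], [-0.062, 0.0, 0.0], [-0.062, 0.0, 0.0], [-0.063, 0.0, 0.0]], "grip": [0, 0, 0, 0, 0]}
{"offset": [[0.0, 1.22, 1.26], [0.0, 0.98, 1.46], [0.0, 0.71, 1.61], [0.0, 0.41, 1.71]], "twist": [[-0.062, 0.0, 0.0], [-0.062, 0.0, 0.0], [-0.063, 0.0, 0.0], [-0.062, 0.0, 0.0]], "grip": [0, 0, 0, 0]}
end [ 0.7316 -0.0206  0.1926] [120.    0.   94.2]
```

move_arm(
  offset=[
    [-0.15,1.54,3.79],
    [-0.17,1.41,3.84],
    [-0.2,1.27,3.89],
    [-0.22,1.13,3.93],
    [-0.25,1.0,3.97],
  ],
  twist=[
    [-0.035,0.001,-0.014],
    [-0.035,0.001,-0.014],
    [-0.035,0.002,-0.015],
    [-0.034,0.001,-0.014],
    [-0.035,0.001,-0.014],
  ],
  grip=[1,1,1,1,1],
)

```text
time: 4.15
ee_pos: [0.5175, -0.0367, 0.1891]
tcp_rot: [169.9, 0.0, 94.2]
wrist_force: [0.8, 0.4, -0.9]
opening: 0.0852
grasp_force: 0.0
```

move_arm(
  offset=[
    [0,0,4.35],
    [0,0,4.35],
    [0,0,0],
    [0,0,0],
  ],
  twist=[
    [0,0,0],
    [0,0,0],
    [0,0,0],
    [0,0,0],
  ],
  grip=[1,1,1,1],
)

```text
time: 4.55
ee_pos: [0.5319, -0.0359, 0.1055]
tcp_rot: [170.1, 0.0, 94.1]
wrist_force: [1.0, 0.2, 0.2]
opening: 0.0858
grasp_force: 0.0
```

move_arm(
  offset=[
    [0,0,0],
    [0,0,0],
    [0,0,0],
    [0,0,0],
    [0,0,0],
  ],
  twist=[
    [0,0,0],
    [0,0,0],
    [0,0,0],
    [0,0,0],
    [0,0,0],
  ],
  grip=[0,0,0,0,0],
  force=25,
)

```text
time: 5.05
ee_pos: [0.5324, -0.0365, 0.1053]
tcp_rot: [170.0, 0.0, 94.1]
wrist_force: [-0.4, 0.5, 1.0]
opening: 0.0121
grasp_force: 0.0
```

move_arm(
  offset=[
    [0,0,0],
    [0,0,0],
    [0,0.94,-1.49],
  ],
  twist=[
    [0,0,0],
    [0,0,0],
    [-0.063,0,0],
  ],
  grip=[0,0,0],
)

```text
time: 5.35
ee_pos: [0.5393, -0.036, 0.1192]
tcp_rot: [166.5, -0.0, 94.1]
wrist_force: [12.2, 0.0, -9.1]
opening: 0.0067
grasp_force: 26.4
```

move_arm(
  offset=[
    [0,1.19,-1.28],
    [0,1.4,-1.06],
    [0,1.56,-0.78],
    [0,1.68,-0.49],
  ],
  twist=[
    [-0.062,0,0],
    [-0.062,0,0],
    [-0.063,0,0],
    [-0.062,0,0],
  ],
  grip=[0,0,0,0],
)

```text
time: 5.75
ee_pos: [0.5826, -0.0327, 0.1753]
tcp_rot: [152.1, -0.0, 94.1]
wrist_force: [0.1, 0.1, -3.7]
opening: 0.007
grasp_force: 26.2
```

move_arm(
  offset=[
    [0,1.74,-0.18],
    [0,1.74,0.13],
    [0,1.69,0.45],
    [0,1.59,0.74],
    [0,1.43,1.01],
  ],
  twist=[
    [-0.062,0,0],
    [-0.063,0,0],
    [-0.062,0,0],
    [-0.062,0,0],
    [-0.063,0,0],
  ],
  grip=[0,0,0,0,0],
)

```text
time: 6.25
ee_pos: [0.6639, -0.0267, 0.2054]
tcp_rot: [134.1, -0.0, 94.1]
wrist_force: [-1.3, 2.0, -0.1]
opening: 0.0067
grasp_force: 26.6
```

move_arm(
  offset=[
    [0,1.22,1.26],
    [0,0.98,1.46],
    [0,0.71,1.61],
    [0,0.41,1.71],
    [0,0,0],
  ],
  twist=[
    [-0.062,0,0],
    [-0.062,0,0],
    [-0.063,0,0],
    [-0.062,0,0],
    [0,0,0],
  ],
  grip=[0,0,0,0,0],
)

```text
time: 6.75
ee_pos: [0.7327, -0.0217, 0.1922]
tcp_rot: [119.8, -0.0, 94.1]
wrist_force: [0.6, 2.0, 2.8]
opening: 0.0067
grasp_force: 29.1
```

Run:
```python
from h import *
o=bot.get_obs(); print(o['q'],o['wrist_force'],o['opening'],o['ee_pos'])
g=np.array(o['ee_pos'])+.003*rot(o['tcp_rot']).as_matrix()[:,2]
h=dock(.072,0,.051); d=g-h; print(g,'ang',np.arctan2(d[2],-d[0]), np.hypot(d[0],d[2]))
save(cam('scene'),'s2.png',crop=(150,100,330,270),s=3)
```

```text
[ -4.32291532 -15.14013431 -38.21913156   7.01548822   7.33412549
  85.77007377] [0.63720898 2.00769208 2.84332844] 0.006687975636496846 [ 0.73268881 -0.02171671  0.192207  ]
[ 0.73528472 -0.02152888  0.19071503] ang 1.9762938982024512 0.1520449253826362
```

View pics/s2.png

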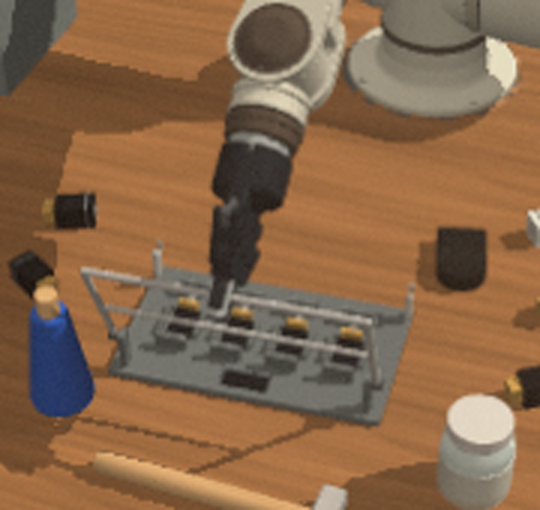

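The bail now leans back past upright, with the gripper on its bar. I'll push on gently to find the stop.

move_arm(
  offset=[
    [0,0.05,0.3],
    [0,0.05,0.3],
  ],
  twist=[
    [0,0,0],
    [0,0,0],
  ],
  grip=[0,0],
)

```text
time: 7.0
ee_pos: [0.7367, -0.0217, 0.1903]
tcp_rot: [120.1, -0.0, 94.1]
wrist_force: [-49.8, -0.6, 18.9]
opening: 0.0071
grasp_force: 34.5
```

move_arm(
  offset=[
    [0,0.05,0.3],
    [0,0,0],
  ],
  twist=[
    [0,0,0],
    [0,0,0],
  ],
  grip=[0,0],
)

```text
time: 7.2
ee_pos: [0.7392, -0.0218, 0.1888]
tcp_rot: [120.1, -0.0, 94.1]
wrist_force: [-39.0, -0.6, 12.3]
opening: 0.007
grasp_force: 35.3
```

Run:
```python
from h import *
o=bot.get_obs(); r=rot(o['tcp_rot']); p=np.array(o['ee_pos'])
p1=p-r.as_matrix()[:,2]*.1
plan([(p1,r,1),((.47,-.03,.36),down(4.2),1)])
```

```text
{"offset": [[0.0, 0.0, -3.33], [0.0, 0.0, -3.34], [0.0, 0.0, -3.33], [0.08, 0.09, -1.56], [-0.01, 0.0, -1.57]], "twist": [[0.0, 0.0, 0.0], [0.0, 0.0, 0.0], [0.0, 0.0, 0.0], [0.058, -0.058, 0.101], [0.058, -0.058, 0.101]], "grip": [1, 1, 1, 1, 1]}
{"offset": [[-0.1, -0.09, -1.56], [-0.21, -0.16, -1.54], [-0.32, -0.23, -1.52], [-0.42, -0.27, -1.48], [-0.55, -0.31, -1.44]], "twist": [[0.058, -0.058, 0.1], [0.059, -0.058, 0.101], [0.058, -0.058, 0.101], [0.058, -0.058, 0.101], [0.058, -0.058, 0.101]], "grip": [1, 1, 1, 1, 1]}
{"offset": [[-0.65, -0.34, -1.38], [-0.77, -0.34, -1.33], [-0.88, -0.33, -1.25], [-0.98, -0.31, -1.18], [-1.07, -0.27, -1.11]], "twist": [[0.058, -0.058, 0.1], [0.058, -0.058, 0.101], [0.058, -0.058, 0.101], [0.058, -0.058, 0.101], [0.059, -0.058, 0.101]], "grip": [1, 1, 1, 1, 1]}
{"offset": [[-1.17, -0.22, -1.03], [-1.24, -0.16, -0.94]], "twist": [[0.058, -0.058, 0.1], [0.058, -0.058, 0.101]], "grip": [1, 1]}
end [ 0.47 -0.03  0.36] [-180.    -0.     4.2]
```

move_arm(
  offset=[
    [0,0,-0.6],
    [0,0,0],
    [0,0,0],
    [0,0,0],
  ],
  twist=[
    [0,0,0],
    [0,0,0],
    [0,0,0],
    [0,0,0],
  ],
  grip=[0.5,0.5,0.5,0.5],
)

```text
time: 7.6
ee_pos: [0.7354, -0.022, 0.192]
tcp_rot: [120.0, 0.0, 94.1]
wrist_force: [-0.3, -1.4, 0.7]
opening: 0.0429
grasp_force: 0.0
```

move_arm(
  offset=[
    [0,0,-3.33],
    [0,0,-3.34],
    [0,0,-3.33],
    [0.08,0.09,-1.56],
    [0,0,-1.57],
  ],
  twist=[
    [0,0,0],
    [0,0,0],
    [0,0,0],
    [0.058,-0.058,0.101],
    [0.058,-0.058,0.101],
  ],
  grip=[0.5,1,1,1,1],
)

```text
time: 8.1
ee_pos: [0.6213, -0.029, 0.2599]
tcp_rot: [127.4, -6.0, 81.8]
wrist_force: [0.9, 0.2, 0.7]
opening: 0.0855
grasp_force: 0.0
```

move_arm(
  offset=[
    [-0.1,-0.09,-1.56],
    [-0.21,-0.16,-1.54],
    [-0.32,-0.23,-1.52],
    [-0.42,-0.27,-1.48],
    [-0.55,-0.31,-1.44],
  ],
  twist=[
    [0.058,-0.058,0.1],
    [0.059,-0.058,0.101],
    [0.058,-0.058,0.101],
    [0.058,-0.058,0.101],
    [0.058,-0.058,0.101],
  ],
  grip=[1,1,1,1,1],
)

```text
time: 8.6
ee_pos: [0.5568, -0.0288, 0.3032]
tcp_rot: [150.1, -12.7, 48.9]
wrist_force: [1.4, 0.5, -0.3]
opening: 0.0854
grasp_force: 0.0
```

move_arm(
  offset=[
    [-0.65,-0.34,-1.38],
    [-0.77,-0.34,-1.33],
    [-0.88,-0.33,-1.25],
    [-0.98,-0.31,-1.18],
    [-1.07,-0.27,-1.11],
  ],
  twist=[
    [0.058,-0.058,0.1],
    [0.058,-0.058,0.101],
    [0.058,-0.058,0.101],
    [0.058,-0.058,0.101],
    [0.059,-0.058,0.101],
  ],
  grip=[1,1,1,1,1],
)

```text
time: 9.1
ee_pos: [0.4918, -0.0295, 0.346]
tcp_rot: [172.8, -6.0, 15.9]
wrist_force: [-0.1, -0.2, -0.4]
opening: 0.0852
grasp_force: 0.0
```

move_arm(
  offset=[
    [-1.17,-0.22,-1.03],
    [-1.24,-0.16,-0.94],
    [0,0,0],
  ],
  twist=[
    [0.058,-0.058,0.1],
    [0.058,-0.058,0.101],
    [0,0,0],
  ],
  grip=[1,1,1],
)

```text
time: 9.4
ee_pos: [0.4663, -0.0307, 0.3629]
tcp_rot: [-180.0, -0.1, 4.1]
wrist_force: [-0.3, -0.8, 0.5]
opening: 0.0852
grasp_force: 0.0
```

Run:
```python
from h import *
np.set_printoptions(precision=4,suppress=True)
o=bot.get_obs(); print(o['time'],o['ee_pos'],o['tcp_rot'],o['q'])
w=cam("wrist"); save(w,'w3.png',s=1.5); P=cloud(w); np.save('P3.npy',P)
X,Y,Z=P[...,0],P[...,1],P[...,2]
m=(Z>.005)&(Z<.035)&(X>.48)&(X<.74)&(Y>-.24)&(Y<.18)
k,l,st,_=cv2.connectedComponentsWithStats(m.astype(np.uint8)); i=1+np.argmax(st[1:,4])
s=(l==i); print(cv2.minAreaRect(P[s][:,:2].astype(np.float32)*1000),s.sum(),np.median(Z[s]))
for t in ("bay0","spring1","dock"):
    for d in finder.pinpoint(w,t)[:5]:
        if d['p']>.3: print(t,np.round(d['position'],1),round(d['p'],2),at_depth(w,d['position']),at_z(w,d['position'],.026))
```

```text
9.4 [ 0.4663 -0.0307  0.3629] [-179.9647   -0.0859    4.0766] [ -3.7967  -2.3495  15.1527 107.422    0.0467 172.1267]
((601.8731079101562, -29.966506958007812), (180.97024536132812, 308.4803771972656), 4.202308654785156) 25174 0.009224286361540712
bay0 [197.5  62.3] 0.93 [0.6019 0.0718 0.0097] [0.5996 0.0684 0.026 ]
bay0 [287.7  64.1] 0.91 [ 0.6091 -0.0656  0.0093] [ 0.6066 -0.0642  0.026 ]
bay0 [241.6  65. ] 0.72 [0.6029 0.0046 0.0093] [0.6005 0.0035 0.026 ]
bay0 [327.6  64. ] 0.57 [ 0.6137 -0.1265  0.0088] [ 0.6109 -0.1228  0.026 ]
spring1 [286.8  78.4] 0.83 [ 0.5887 -0.0662  0.01  ] [ 0.5869 -0.0648  0.026 ]
dock [263.6  64. ] 0.79 [ 0.6066 -0.0289  0.0096] [ 0.6042 -0.0288  0.026 ]
```

View pics/w3.png

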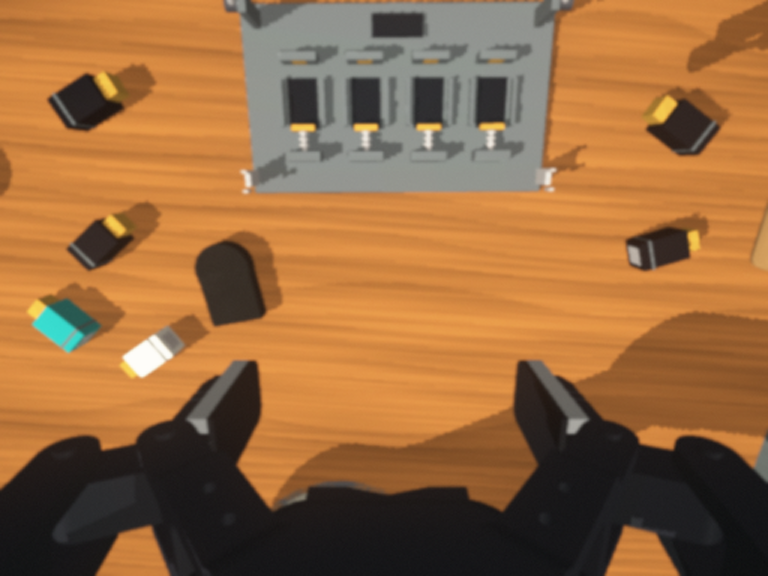

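The dock is now open: bays at about (200,66), (243,66), (286,66) and (328,66). The black packs are at (57,67), (67,162), (455,83) and (441,166). The turquoise one at (43,215) and the white one at (102,235) are not meant. I'll measure the dock features and the packs from depth.

```bash
cat >> h.py <<'E'
def packs(p,lo=.0275,zoff=0.0):
    """black bodies 32 mm high: body rect -> pack origin, nose yaw"""
    P=cloud(p); X,Y,Z=P[...,0],P[...,1],P[...,2]+zoff; hsv=cv2.cvtColor(p['color'],cv2.COLOR_RGB2HSV)
    m=((Z>lo)&(Z<.037)&(X>.2)&(X<.8)&(abs(Y)<.5)&(hsv[...,2]<75)).astype(np.uint8)
    k,l,st,_=cv2.connectedComponentsWithStats(cv2.morphologyEx(m,cv2.MORPH_OPEN,np.ones((3,3)))); out=[]
    brass=(hsv[...,0]>15)&(hsv[...,0]<32)&(hsv[...,1]>130)&(hsv[...,2]>120)&(Z>.012)&(Z<.033)
    for i in range(1,k):
        if st[i,4]<60: continue
        q=P[l==i]; (cx,cy),(a,b),ang=cv2.minAreaRect(q[:,:2].astype(np.float32)*1000)
        if a<b: a,b,ang=b,a,ang+90
        if not(35<a<65 and 22<b<42): continue
        c=np.array([cx,cy])/1000; u=np.array([np.cos(np.radians(ang)),np.sin(np.radians(ang))])
        nb=P[brass&(np.hypot(X-c[0],Y-c[1])<.05)][:,:2]
        if len(nb)<5: continue
        if (nb.mean(0)-c)@u<0: u=-u
        out.append(dict(body=c,o=c+.007*u,yaw=np.degrees(np.arctan2(u[1],u[0])),size=(round(a,1),round(b,1)),z=np.median(q[:,2]),nb=len(nb),brass=nb.mean(0)))
    return out
E
python3 - <<'E'
from h import *
np.set_printoptions(precision=4,suppress=True)
P=np.load('P3.npy'); c,s=np.cos(np.radians(4.2)),np.sin(np.radians(4.2))
d=P[...,:2]-D['o']; x=d[...,0]*c+d[...,1]*s; y=-d[...,0]*s+d[...,1]*c; Z=P[...,2]
for nm,lo,hi in(('wall',.02,.055),('house',-.075,-.045)):
    m=(Z>.026)&(Z<.033)&(x>lo)&(x<hi)&(abs(y)<.13)
    print(nm,m.sum(),np.percentile(x[m],[1,5,50,95,99]),np.median(Z[m]))
    for b in range(4):
        n=m&(abs(y-(b-1.5)*.064)<.03); print(b,np.percentile(x[n],[2,50,98]),np.percentile(y[n],[1,99]),y[n].mean()-(b-1.5)*.064)
w=cam('wrist');t=cam('top')
for n in(w,t):
    for k in packs(n): print(k)
E
```

```text
wall 645 [0.0333 0.0335 0.0372 0.041  0.0413] 0.028797463628136344
0 [0.0336 0.0372 0.0412] [-0.1135 -0.0778] 0.0004432714804397664
1 [0.0334 0.0372 0.0413] [-0.0493 -0.0149] 8.029376793650123e-05
2 [0.0334 0.0372 0.0413] [0.0151 0.0494] -0.00028030274376869557
3 [0.033  0.0365 0.0403] [0.0788 0.1125] -0.0003100648365073899
house 655 [-0.0598 -0.059  -0.0544 -0.05   -0.0499] 0.02904144994377722
0 [-0.0587 -0.0543 -0.05  ] [-0.1131 -0.0782] 0.000334821112188452
1 [-0.0586 -0.0542 -0.0498] [-0.0497 -0.0147] -0.00011146184289513583
2 [-0.0598 -0.0555 -0.0511] [0.0141 0.0491] 0.00014831700415611493
3 [-0.0597 -0.0554 -0.051 ] [0.078  0.1129] -0.0005972128040835634
{'body': array([0.5798, 0.2767]), 'o': array([0.5837, 0.2708]), 'yaw': np.float64(-56.58763122558596), 'size': (39.5, 30.1), 'z': np.float64(0.030950259602613245), 'nb': 220, 'brass': array([0.5943, 0.2536])}
{'body': array([ 0.599 , -0.3175]), 'o': array([ 0.6024, -0.3114]), 'yaw': np.float64(61.16027832031249), 'size': (38.3, 30.8), 'z': np.float64(0.03074927757760884), 'nb': 258, 'brass': array([ 0.6117, -0.2938])}
{'body': 
[... 554 characters left out ...]
t64(0.03239494105075358), 'nb': 48, 'brass': array([ 0.6117, -0.2948])}
{'body': array([0.5763, 0.2808]), 'o': array([0.5803, 0.275 ]), 'yaw': np.float64(-55.57266998291015), 'size': (46.4, 30.5), 'z': np.float64(0.031998018792136484), 'nb': 33, 'brass': array([0.5951, 0.2544])}
{'body': array([ 0.4723, -0.3266]), 'o': array([ 0.4748, -0.3332]), 'yaw': np.float64(-69.62283134460449), 'size': (47.7, 28.5), 'z': np.float64(0.032784035747374096), 'nb': 25, 'brass': array([ 0.4848, -0.3592])}
{'body': array([0.4339, 0.2817]), 'o': array([0.4389, 0.2769]), 'yaw': np.float64(-44.10565185546874), 'size': (46.5, 30.5), 'z': np.float64(0.03196956677589635), 'nb': 35, 'brass': array([0.4577, 0.2602])}
```

```bash
python3 - <<'E'
s=open('h.py').read()
s=s.replace("o=c+.007*u","o=c-u*(.018-a/2000)").replace("np.array([.6035,-.030])","np.array([.605,-.030])")
s+='''
def grasp_pose(o,yaw,z=.030):
    u=np.array([np.cos(np.radians(yaw)),np.sin(np.radians(yaw))]); return np.append(np.array(o)-.007*u,z),down(yaw+180)
GX,GZ=25.,30.
def seat(bay,xb,zb,t,gx=GX,gz=GZ):
    """tail-bottom corner at bay-frame xb mm, zb mm over floor, nose-up t deg"""
    a=np.radians(t); x=xb+gx*np.cos(a)-gz*np.sin(a); z=10+zb+gx*np.sin(a)+gz*np.cos(a)
    return dock(x/1000,(bay-1.5)*.064,z/1000), down(D['yaw']+180,-t)
'''
open('h.py','w').write(s)
E
python3 - <<'E'
from h import *
t=cam('top'); w=cam('wrist')
for k in packs(t)+packs(w): print(np.round(k['o'],4),round(k['yaw'],1),k['size'])
p,r=grasp_pose((.580,.276),-56,.2); plan([(p,r,.75)])
E
```

```text
[ 0.6001 -0.32  ] 62.1 (46.2, 33.2)
[0.579  0.2764] -57.6 (46.1, 30.4)
[ 0.4749 -0.3333] -69.4 (48.2, 28.6)
[0.4372 0.2788] -48.7 (46.2, 31.8)
[0.5812 0.2757] -58.4 (39.4, 30.8)
[ 0.5998 -0.3167] 62.5 (38.1, 31.6)
[0.4391 0.2774] -45.8 (38.0, 30.3)
{"offset": [[0.89, -2.02, 1.09], [1.16, -1.87, 1.08], [1.4, -1.7, 1.09], [1.63, -1.48, 1.09], [1.82, -1.24, 1.09]], "twist": [[0.0, 0.0, -0.139], [0.001, 0.0, -0.14], [0.0, 0.0, -0.139], [0.0, 0.0, -0.139], [0.0, -0.001, -0.139]], "grip": [0.75, 0.75, 0.75, 0.75, 0.75]}
{"offset": [[1.98, -0.98, 1.08], [2.09, -0.69, 1.09], [2.16, -0.39, 1.09], [2.21, -0.09, 1.08], [2.19, 0.21, 1.09]], "twist": [[0.001, 0.0, -0.14], [0.0, 0.0, -0.139], [0.0, 0.0, -0.139], [0.0, 0.0, -0.139], [0.001, 0.0, -0.14]], "grip": [0.75, 0.75, 0.75, 0.75, 0.75]}
{"offset": [[2.14, 0.52, 1.09], [2.05, 0.81, 1.09], [1.91, 1.09, 1.08], [1.75, 1.34, 1.09], [1.54, 1.58, 1.08]], "twist": [[0.0, 0.0, -0.139], [0.0, 0.0, -0.139], [0.0, 0.0, -0.14], [0.001, 0.0, -0.139], [0.0, 0.0, -0.139]], "grip": [0.75, 0.75, 0.75, 0.75, 0.75]}
end [0.5761 0.2818 0.2   ] [180.  -0. 124.]
```

move_arm(
  offset=[
    [0.89,-2.02,1.09],
    [1.16,-1.87,1.08],
    [1.4,-1.7,1.09],
    [1.63,-1.48,1.09],
    [1.82,-1.24,1.09],
  ],
  twist=[
    [0,0,-0.139],
    [0,0,-0.14],
    [0,0,-0.139],
    [0,0,-0.139],
    [0,0,-0.139],
  ],
  grip=[0.75,0.75,0.75,0.75,0.75],
)

```text
time: 10.3
ee_pos: [0.5027, 0.0748, 0.308]
tcp_rot: [179.9, -0.1, 44.5]
wrist_force: [-0.5, -0.8, -0.3]
opening: 0.064
grasp_force: 0.0
```

move_arm(
  offset=[
    [1.98,-0.98,1.08],
    [2.09,-0.69,1.09],
    [2.16,-0.39,1.09],
    [2.21,-0.09,1.08],
    [2.19,0.21,1.09],
  ],
  twist=[
    [0,0,-0.14],
    [0,0,-0.139],
    [0,0,-0.139],
    [0,0,-0.139],
    [0,0,-0.14],
  ],
  grip=[0.75,0.75,0.75,0.75,0.75],
)

```text
time: 10.8
ee_pos: [0.5397, 0.1786, 0.2538]
tcp_rot: [179.8, -0.0, 84.4]
wrist_force: [0.8, -0.2, 0.0]
opening: 0.0641
grasp_force: 0.0
```

move_arm(
  offset=[
    [2.14,0.52,1.09],
    [2.05,0.81,1.09],
    [1.91,1.09,1.08],
    [1.75,1.34,1.09],
    [1.54,1.58,1.08],
  ],
  twist=[
    [0,0,-0.139],
    [0,0,-0.139],
    [0,0,-0.14],
    [0,0,-0.139],
    [0,0,-0.139],
  ],
  grip=[0.75,0.75,0.75,0.75,0.75],
)

```text
time: 11.3
ee_pos: [0.5769, 0.2824, 0.1995]
tcp_rot: [179.8, 0.1, 124.3]
wrist_force: [0.6, 0.5, -0.4]
opening: 0.0643
grasp_force: 0.0
```

move_arm(
  offset=[
    [0,0,0],
    [0,0,0],
  ],
  twist=[
    [0,0,0],
    [0,0,0],
  ],
  grip=[0.75,0.75],
)

```text
time: 11.5
ee_pos: [0.5764, 0.2815, 0.1997]
tcp_rot: [179.9, 0.1, 123.9]
wrist_force: [0.5, -0.5, 0.3]
opening: 0.0644
grasp_force: 0.0
```

Run:
```python
from h import *
o=bot.get_obs(); print(o['ee_pos'],o['tcp_rot'],o['q'])
w=cam('wrist'); save(w,'w4.png',s=1.4)
for t in ('pack1','pack1_nose'):
    for d in finder.pinpoint(w,t)[:3]: print(t,d['position'],d['p'],at_z(w,d['position'],.016))
for k in packs(w): print(np.round(k['o'],4),round(k['yaw'],1),k['size'],k['z'])
```

```text
[0.57642438 0.28146988 0.199693  ] [1.79913301e+02 9.91315344e-02 1.23862494e+02] [ 2.60618482e+01  1.69796551e+01  1.79858549e+01  9.09068480e+01
 -8.64466833e-02  8.21992044e+01]
pack1 [256.7, 186.0] 0.83 [0.58022951 0.27391819 0.016     ]
pack1 [141.8, 107.9] 0.81 [0.43744167 0.27701952 0.016     ]
pack1 [0.1, 62.4] 0.8 [0.30207544 0.23789298 0.016     ]
pack1_nose [153.6, 139.3] 0.72 [0.46237361 0.2557525  0.016     ]
[0.4398 0.2803] -47.8 (37.4, 30.8) 0.031241750158329196
[0.5804 0.2784] -58.7 (35.5, 28.6) 0.031108553576077197
```

View pics/w4.png

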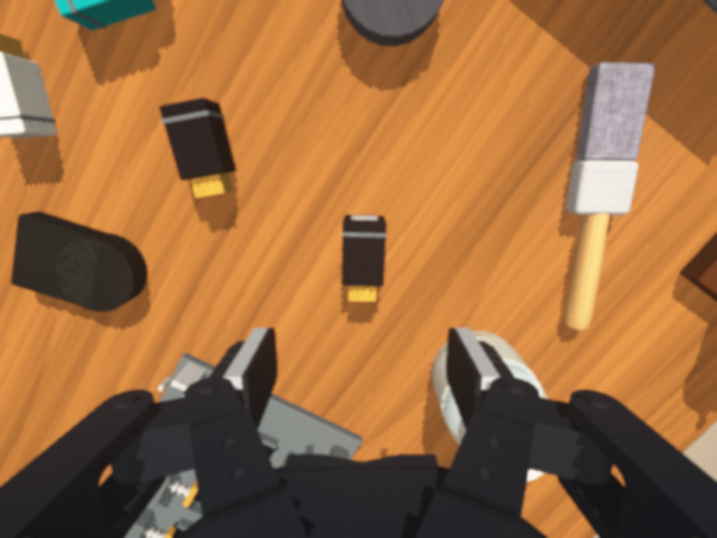

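The black pack sits centred at about (260,184), nose towards the image bottom, so this is the right one. A grey band near its tail cut my colour mask short, so I'll segment by height and check the colour afterwards.

```bash
python3 - <<'E'
s=open('h.py').read()
s=s.replace("packs(p,lo=.0275","packs(p,lo=.0285").replace("(abs(Y)<.5)&(hsv[...,2]<75))","(abs(Y)<.5))").replace("if st[i,4]<60: continue","if st[i,4]<60 or np.median(hsv[...,2][l==i])>75: continue")
open('h.py','w').write(s)
E
python3 - <<'E'
from h import *
w=cam('wrist')
for k in packs(w)+packs(cam('top')): print(np.round(k['o'],4),np.round(k['body'],4),round(k['yaw'],1),k['size'],k['z'])
E
```

```text
[0.4397 0.2795] [0.4349 0.2845] -46.3 (50.0, 32.7) 0.0312001119692506
[0.5814 0.2767] [0.5775 0.2827] -57.1 (50.4, 31.3) 0.030997674347312376
[ 0.601  -0.3166] [ 0.5978 -0.3229] 63.7 (50.2, 33.0) 0.03231590980469434
[0.5816 0.2755] [0.5811 0.2763] -57.6 (38.0, 30.9) 0.03193468246426723
[ 0.474  -0.3352] [ 0.4717 -0.3291] -69.4 (49.0, 31.6) 0.03259117759077734
```

Run:
```python
from h import *
p,r=grasp_pose((.5814,.2767),-57.1,.09); q,_=grasp_pose((.5814,.2767),-57.1); plan([(p,r,.75),(q,r,.75,3)])
```

```text
{"offset": [[0.05, 0.04, 3.7], [0.04, 0.05, 3.7], [0.04, 0.04, 3.69], [0.0, 0.0, 2.0], [0.0, 0.0, 2.0]], "twist": [[0.001, 0.001, 0.005], [0.001, 0.0, 0.006], [0.002, 0.001, 0.005], [0.0, 0.0, 0.0], [0.0, 0.0, 0.0]], "grip": [0.75, 0.75, 0.75, 0.75, 0.75]}
{"offset": [[0.0, 0.01, 2.0]], "twist": [[0.0, 0.0, 0.0]], "grip": [0.75]}
end [0.5776 0.2826 0.03  ] [-180.    -0.   122.9]
```

move_arm(
  offset=[
    [0.05,0.04,3.7],
    [0.04,0.05,3.7],
    [0.04,0.04,3.69],
    [0,0,2],
    [0,0,2],
  ],
  twist=[
    [0.001,0.001,0.005],
    [0.001,0,0.006],
    [0.002,0.001,0.005],
    [0,0,0],
    [0,0,0],
  ],
  grip=[0.75,0.75,0.75,0.75,0.75],
)

```text
time: 12.25
ee_pos: [0.577, 0.2825, 0.0482]
tcp_rot: [-179.9, -0.0, 122.9]
wrist_force: [0.0, 0.2, 1.1]
opening: 0.0641
grasp_force: 0.0
```

move_arm(
  offset=[
    [0,0,2],
    [0,0,0],
  ],
  twist=[
    [0,0,0],
    [0,0,0],
  ],
  grip=[0.75,0.75],
)

```text
time: 12.45
ee_pos: [0.5759, 0.282, 0.0266]
tcp_rot: [-179.7, -0.1, 122.9]
wrist_force: [-0.0, -0.8, -0.5]
opening: 0.0641
grasp_force: 0.0
```

move_arm(
  offset=[
    [0,0,0],
    [0,0,0],
    [0,0,0],
    [0,0,0],
    [0,0,0],
  ],
  twist=[
    [0,0,0],
    [0,0,0],
    [0,0,0],
    [0,0,0],
    [0,0,0],
  ],
  grip=[0.2,0.2,0.2,0.2,0.2],
  force=60,
)

```text
time: 12.95
ee_pos: [0.5782, 0.2835, 0.0312]
tcp_rot: [179.9, 0.0, 123.0]
wrist_force: [-0.7, -1.0, 6.8]
opening: 0.0306
grasp_force: 60.6
```

move_arm(
  offset=[
    [0,0,0],
    [0,0,-3],
    [0,0,-4],
    [0,0,-4],
    [0,0,-4],
  ],
  twist=[
    [0,0,0],
    [0,0,0],
    [0,0,0],
    [0,0,0],
    [0,0,0],
  ],
  grip=[0.2,0.2,0.2,0.2,0.2],
)

```text
time: 13.45
ee_pos: [0.5773, 0.2831, 0.1812]
tcp_rot: [-179.9, -0.0, 123.0]
wrist_force: [1.2, 0.1, -1.1]
opening: 0.0308
grasp_force: 59.9
```

```bash
cat >> h.py <<'E'
def hand(p,o):
    """tail / bottom of a held pack in tool mm"""
    T=np.eye(4); T[:3,:3]=rot(o['tcp_rot']).as_matrix(); T[:3,3]=o['ee_pos']
    Pt=(cloud(p)-T[:3,3])@T[:3,:3]*1000
    m=(abs(Pt[...,1])<13)&(Pt[...,2]>-20)&(Pt[...,2]<45)&(Pt[...,0]>5)&(Pt[...,0]<60)
    return Pt[m]
E
python3 - <<'E'
from h import *
o=bot.get_obs(); w=cam('wrist'); save(w,'w5.png',s=1.4)
q=hand(w,o); print(len(q),np.percentile(q,[1,5,25,50,75,95,99],axis=0).round(1))
D0=(4.2)
b=3
P=[(*seat(b,-10,90,22),.2),(*seat(b,-18,25,22),.2),(*seat(b,-18,3,22),.2,2)]
plan(P)
E
```

```text
3304 [[  5.3 -12.8  -1.3]
 [  6.5 -11.7  -0.8]
 [ 12.6  -6.6  -0.2]
 [ 19.7   0.2   0.4]
 [ 24.6   6.5   5.3]
 [ 25.1  11.7  23.5]
 [ 25.4  12.7  29.7]]
{"offset": [[-2.16, -1.13, 0.57], [-1.99, -1.38, 0.62], [-1.78, -1.62, 0.66], [-1.56, -1.83, 0.68], [-1.31, -2.01, 0.7]], "twist": [[-0.022, -0.038, -0.117], [-0.022, -0.038, -0.118], [-0.022, -0.038, -0.117], [-0.022, -0.038, -0.117], [-0.022, -0.038, -0.117]], "grip": [0.2, 0.2, 0.2, 0.2, 0.2]}
{"offset": [[-1.04, -2.17, 0.69], [-0.74, -2.29, 0.68], [-0.45, -2.37, 0.65], [-0.15, -2.42, 0.61], [1.59, 0.0, 2.87]], "twist": [[-0.022, -0.038, -0.118], [-0.022, -0.038, -0.117], [-0.022, -0.038, -0.117], [-0.022, -0.038, -0.118], [0.0, 0.0, 0.0]], "grip": [0.2, 0.2, 0.2, 0.2, 0.2]}
{"offset": [[1.59, 0.0, 2.86], [0.41, 0.0, 1.02], [0.41, 0.01, 1.02]], "twist": [[0.0, 0.0, 0.0], [0.0, 0.0, 0.0], [0.0, 0.0, 0.0]], "grip": [0.2, 0.2, 0.2]}
end [0.5919 0.0653 0.0502] [-180.    22.  -175.8]
```

View pics/w5.png

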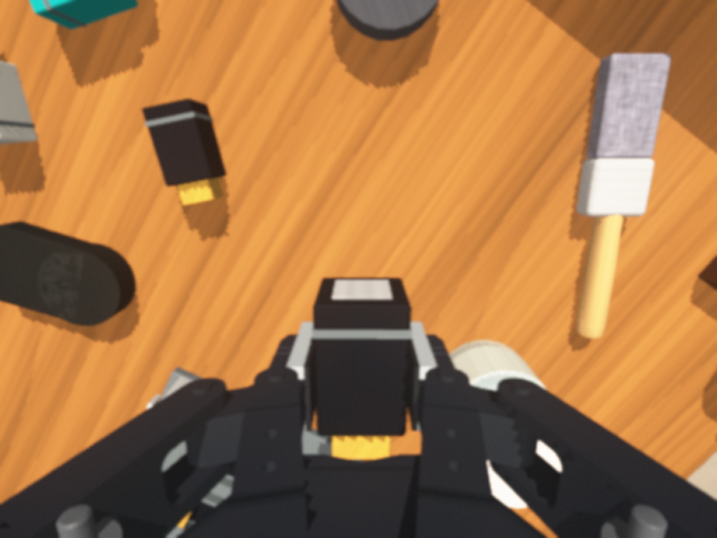

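The pack is well held: tail at tool x = +25 mm, top level with the TCP, brass nose towards the gripper's far side. Next, bay3.

```bash
sed -i 's/GX,GZ=25.,30./GX,GZ=25.,31.5/' h.py
python3 - <<'E'
from h import *
b=3
plan([(*seat(b,-10,90,22),.2),(*seat(b,-17,25,22),.2),(*seat(b,-17,3,22),.2,2)])
E
```

```text
{"offset": [[-2.16, -1.13, 0.55], [-1.98, -1.39, 0.61], [-1.78, -1.62, 0.64], [-1.56, -1.84, 0.67], [-1.31, -2.01, 0.68]], "twist": [[-0.022, -0.038, -0.117], [-0.022, -0.038, -0.118], [-0.022, -0.038, -0.117], [-0.022, -0.038, -0.117], [-0.022, -0.038, -0.117]], "grip": [0.2, 0.2, 0.2, 0.2, 0.2]}
{"offset": [[-1.03, -2.17, 0.68], [-0.75, -2.29, 0.66], [-0.44, -2.37, 0.63], [-0.15, -2.42, 0.6], [1.54, 0.0, 2.88]], "twist": [[-0.022, -0.038, -0.118], [-0.022, -0.038, -0.117], [-0.022, -0.038, -0.117], [-0.022, -0.038, -0.118], [0.0, 0.0, 0.0]], "grip": [0.2, 0.2, 0.2, 0.2, 0.2]}
{"offset": [[1.55, 0.0, 2.88], [0.41, 0.0, 1.02], [0.41, 0.0, 1.02]], "twist": [[0.0, 0.0, 0.0], [0.0, 0.0, 0.0], [0.0, 0.0, 0.0]], "grip": [0.2, 0.2, 0.2]}
end [0.5924 0.0653 0.0516] [-180.    22.  -175.8]
```

move_arm(
  offset=[
    [-2.16,-1.13,0.55],
    [-1.98,-1.39,0.61],
    [-1.78,-1.62,0.64],
    [-1.56,-1.84,0.67],
    [-1.31,-2.01,0.68],
  ],
  twist=[
    [-0.022,-0.038,-0.117],
    [-0.022,-0.038,-0.118],
    [-0.022,-0.038,-0.117],
    [-0.022,-0.038,-0.117],
    [-0.022,-0.038,-0.117],
  ],
  grip=[0.2,0.2,0.2,0.2,0.2],
)

```text
time: 14.0
ee_pos: [0.5887, 0.1612, 0.1516]
tcp_rot: [177.2, 12.1, 156.7]
wrist_force: [-0.1, -1.3, -1.3]
opening: 0.0308
grasp_force: 60.0
```

move_arm(
  offset=[
    [-1.03,-2.17,0.68],
    [-0.75,-2.29,0.66],
    [-0.44,-2.37,0.63],
    [-0.15,-2.42,0.6],
    [0,0,0],
  ],
  twist=[
    [-0.022,-0.038,-0.118],
    [-0.022,-0.038,-0.117],
    [-0.022,-0.038,-0.117],
    [-0.022,-0.038,-0.118],
    [0,0,0],
  ],
  grip=[0.2,0.2,0.2,0.2,0.2],
)

```text
time: 14.5
ee_pos: [0.5965, 0.0624, 0.1285]
tcp_rot: [-179.7, 21.5, -175.6]
wrist_force: [-0.3, 0.2, -1.1]
opening: 0.0307
grasp_force: 60.1
```

move_arm(
  offset=[
    [1.54,0,2.88],
    [1.55,0,2.88],
    [0.41,0,1.02],
    [0.41,0,1.02],
    [0,0,0],
  ],
  twist=[
    [0,0,0],
    [0,0,0],
    [0,0,0],
    [0,0,0],
    [0,0,0],
  ],
  grip=[0.2,0.2,0.2,0.2,0.2],
)

```text
time: 15.0
ee_pos: [0.5924, 0.0647, 0.0456]
tcp_rot: [-179.8, 21.8, -175.7]
wrist_force: [2.8, 0.1, 2.0]
opening: 0.031
grasp_force: 62.5
```

move_arm(
  offset=[
    [0,0,0],
    [0,0,0],
  ],
  twist=[
    [0,0,0],
    [0,0,0],
  ],
  grip=[0.2,0.2],
)

```text
time: 15.2
ee_pos: [0.5923, 0.0647, 0.0455]
tcp_rot: [-179.8, 21.8, -175.7]
wrist_force: [3.6, 0.7, 6.5]
opening: 0.0305
grasp_force: 62.7
```

Run:
```python
from h import *
o=bot.get_obs(); print(o['ee_pos'],o['tcp_rot'],o['wrist_force'])
b=3
p,r=plan([(*seat(b,-35,2.5,22),.2,.5)])
plan([(*seat(b,-35,1,11),.2,.8),(*seat(b,-35,0,0),.2,.8)],start=(p,r),wmax=.06)
save(cam('scene'),'s6.png',crop=(180,120,330,270),s=3)
```

```text
[0.59227992 0.06466748 0.04554567] [-179.78076888   21.80683773 -175.70163962] [3.58521642 0.72743496 6.50068433]
{"offset": [[0.36, 0.02, -0.29], [0.37, 0.01, -0.3], [0.36, 0.02, -0.29], [0.36, 0.01, -0.3]], "twist": [[-0.001, -0.001, 0.0], [-0.001, -0.001, 0.001], [0.0, -0.001, 0.0], [-0.001, 0.0, 0.001]], "grip": [0.2, 0.2, 0.2, 0.2]}
end [0.5744 0.064  0.0511] [-180.    22.  -175.8]
{"offset": [[-0.12, 0.0, 0.17], [-0.14, 0.0, 0.16], [-0.14, 0.0, 0.16], [-0.14, 0.01, 0.15], [-0.13, 0.0, 0.16]], "twist": [[0.0, 0.048, 0.0], [0.0, 0.048, 0.0], [0.0, 0.048, 0.0], [0.0, 0.048, 0.0], [0.0, 0.048, 0.0]], "grip": [0.2, 0.2, 0.2, 0.2, 0.2]}
{"offset": [[-0.15, 0.0, 0.15], [-0.15, 0.0, 0.14], [-0.15, 0.0, 0.14]], "twist": [[0.0, 0.048, 0.0], [0.0, 0.048, 0.0], [0.0, 0.048, 0.0]], "grip": [0.2, 0.2, 0.2]}
end [0.588  0.0651 0.0415] [-180.    -0.  -175.8]
```

View pics/s6.png

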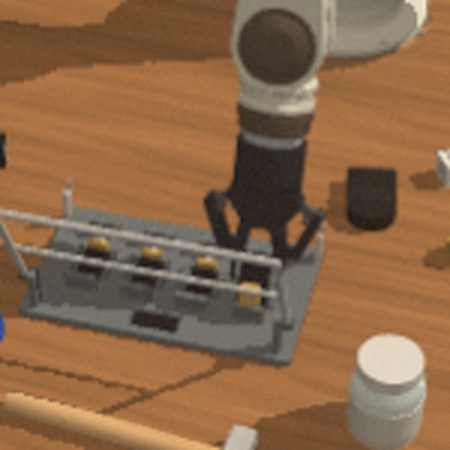

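The brass nose shows over bay 3 at about (263,218), but the TCP is 6 mm lower than planned and touching the floor. I'll check the pack in the hand.

Run:
```python
from h import *
o=bot.get_obs(); w=cam('wrist'); print(o['ee_pos'],o['wrist_force'])
q=hand(w,o); print(len(q),np.percentile(q,[1,5,25,50,75,95,99],axis=0).round(1))
for z0 in range(-4,36,3):
    s=q[(abs(q[:,2]-z0)<1.5)]
    if len(s): print(z0,len(s),np.percentile(s[:,0],[5,50,95]).round(1))
for x0 in range(6,26,3):
    s=q[(abs(q[:,0]-x0)<1.5)&(q[:,2]<8)]
    if len(s): print('x',x0,np.median(s[:,2]).round(1))
```

```text
[0.59225504 0.06466741 0.04553046] [4.14315517 0.79194907 6.23397092]
6813 [[  5.6 -12.7  -5.5]
 [  8.2 -11.6  -4.6]
 [ 20.4  -6.4  -2.8]
 [ 29.7  -0.1  -1.5]
 [ 49.1   6.4  12.4]
 [ 58.2  11.6  23.1]
 [ 59.5  12.7  25.1]]
-4 2029 [14.  52.  58.4]
-1 1990 [ 6.  16.2 59.4]
2 189 [24.2 24.7 25.6]
5 172 [24.5 25.2 25.8]
8 279 [24.9 26.  46.9]
11 431 [25.4 33.6 43.1]
14 802 [25.8 30.7 37.4]
17 207 [25.8 33.8 37.3]
20 134 [33.9 35.6 44.7]
23 384 [36.4 40.7 44. ]
26 142 [32.5 35.6 38.3]
x 6 -1.5
x 9 -1.7
x 12 -2.0
x 15 -2.4
x 18 -2.6
x 21 -2.8
x 24 -0.1
```

Run:
```python
from h import *
b=3;k=dict(gx=27.3,gz=29)
S=lambda x,z,t:seat(b,x,z,t,**k)
for x in(-17,-20,-14): print(x,S(x,0,21.8)[0])
p,r=plan([(*S(-20,2,22),.2,.5),(*S(-34.5,2,22),.2,.5)])
plan([(*S(-34.5,1,13),.2,.8),(*S(-34.5,0,5),.2,.8)],start=(p,r),wmax=.06)
```

```text
-17 [0.59555363 0.06556481 0.04706443]
-20 [0.59256169 0.06534509 0.04706443]
-14 [0.59854558 0.06578452 0.04706443]
{"offset": [[-0.16, 0.06, -0.33], [0.45, 0.0, -0.18], [0.45, 0.0, -0.18], [0.45, 0.0, -0.18]], "twist": [[-0.003, -0.003, 0.002], [0.0, 0.0, 0.0], [0.0, 0.0, 0.0], [0.0, 0.0, 0.0]], "grip": [0.2, 0.2, 0.2, 0.2]}
end [0.578  0.0643 0.0491] [ 180.    22.  -175.8]
{"offset": [[-0.13, 0.0, 0.19], [-0.14, 0.0, 0.17], [-0.14, 0.0, 0.18], [-0.12, 0.0, 0.17], [-0.13, 0.0, 0.16]], "twist": [[0.0, 0.052, 0.0], [0.0, 0.052, 0.0], [0.0, 0.053, 0.0], [0.0, 0.046, 0.0], [0.0, 0.047, 0.0]], "grip": [0.2, 0.2, 0.2, 0.2, 0.2]}
{"offset": [[-0.13, 0.0, 0.15]], "twist": [[0.0, 0.046, 0.0]], "grip": [0.2]}
end [0.5882 0.065  0.0413] [ 180.     5.  -175.8]
```

move_arm(
  offset=[
    [-0.16,0.06,-0.33],
    [0.45,0,-0.18],
    [0,0,0],
  ],
  twist=[
    [-0.003,-0.003,0.002],
    [0,0,0],
    [0,0,0],
  ],
  grip=[0.2,0.2,0.2],
)

```text
time: 15.6
ee_pos: [0.5855, 0.0646, 0.047]
tcp_rot: [-180.0, 21.7, -175.8]
wrist_force: [3.4, 2.7, 3.3]
opening: 0.0309
grasp_force: 62.4
```

move_arm(
  offset=[
    [0.45,0,-0.18],
    [0.45,0,-0.18],
    [0,0,0],
    [0,0,0],
  ],
  twist=[
    [0,0,0],
    [0,0,0],
    [0,0,0],
    [0,0,0],
  ],
  grip=[0.2,0.2,0.2,0.2],
)

```text
time: 16.0
ee_pos: [0.5765, 0.0639, 0.0471]
tcp_rot: [-180.0, 21.8, -175.8]
wrist_force: [6.6, 1.9, -0.5]
opening: 0.0308
grasp_force: 62.1
```

Run:
```python
from h import *
b=3;k=dict(gx=27.3,gz=29)
S=lambda x,z,t:seat(b,x,z,t,**k)
o=bot.get_obs(); print(o['ee_pos'],o['tcp_rot'],o['wrist_force'],S(-34.5,2,22)[0])
plan([(*S(-34.5,1,13),.2,.8),(*S(-34.5,0,5),.2,.8)],wmax=.06)
w=cam('wrist');q=hand(w,o)
for z0 in range(2,20,3):
    s=q[(abs(q[:,2]-z0)<1.5)]
    if len(s): print(z0,len(s),np.percentile(s[:,0],[5,50,95]).round(1))
for x0 in range(6,26,3):
    s=q[(abs(q[:,0]-x0)<1.5)&(q[:,2]<8)]
    if len(s): print('x',x0,np.median(s[:,2]).round(1))
```

```text
[0.57647876 0.06389771 0.04709684] [-179.98810769   21.81333647 -175.81011122] [ 6.5978611   1.94876482 -0.52292017] [0.57797151 0.06427366 0.04911509]
{"offset": [[-0.2, 0.01, 0.14], [-0.21, 0.01, 0.13], [-0.21, 0.01, 0.12], [-0.12, 0.0, 0.17], [-0.12, 0.0, 0.16]], "twist": [[0.0, 0.051, 0.0], [0.0, 0.052, 0.0], [0.0, 0.051, 0.0], [0.0, 0.046, 0.0], [0.0, 0.047, 0.0]], "grip": [0.2, 0.2, 0.2, 0.2, 0.2]}
{"offset": [[-0.14, 0.0, 0.16]], "twist": [[0.0, 0.046, 0.0]], "grip": [0.2]}
end [0.5882 0.0651 0.0413] [-180.     5.  -175.8]
2 757 [24.4 41.6 44.2]
5 950 [25.  37.8 45.2]
8 454 [25.1 45.8 54.2]
11 454 [25.4 47.1 55.3]
14 530 [25.8 30.6 49.1]
17 864 [26.2 50.2 59.6]
x 6 -1.4
x 9 -1.6
x 12 -2.0
x 15 -2.4
x 18 -2.4
x 21 -2.7
x 24 0.2
```

move_arm(
  offset=[
    [-0.2,0,0.14],
    [-0.21,0,0.13],
    [-0.21,0,0.12],
    [-0.12,0,0.17],
    [-0.12,0,0.16],
  ],
  twist=[
    [0,0.051,0],
    [0,0.052,0],
    [0,0.051,0],
    [0,0.046,0],
    [0,0.047,0],
  ],
  grip=[0.2,0.2,0.2,0.2,0.2],
)

```text
time: 16.55
ee_pos: [0.5866, 0.0646, 0.0421]
tcp_rot: [-180.0, 7.5, -175.8]
wrist_force: [5.5, 1.6, 1.5]
opening: 0.031
grasp_force: 62.4
```

move_arm(
  offset=[
    [-0.14,0,0.16],
    [0,0,0],
    [0,0,0],
  ],
  twist=[
    [0,0.046,0],
    [0,0,0],
    [0,0,0],
  ],
  grip=[0.2,0.2,0.2],
)

```text
time: 16.85
ee_pos: [0.5883, 0.0646, 0.0404]
tcp_rot: [-180.0, 4.9, -175.8]
wrist_force: [5.0, 1.4, -0.1]
opening: 0.0312
grasp_force: 62.4
```

move_arm(
  offset=[
    [0,0,0.15],
    [0,0,0],
  ],
  twist=[
    [0,0,0],
    [0,0,0],
  ],
  grip=[0.2,0.2],
)

```text
time: 17.05
ee_pos: [0.5882, 0.0646, 0.0402]
tcp_rot: [-180.0, 5.0, -175.8]
wrist_force: [0.9, 0.7, 9.0]
opening: 0.031
grasp_force: 63.6
```

Run:
```python
from h import *
o=bot.get_obs(); w=cam('wrist'); q=hand(w,o); print(o['ee_pos'],o['wrist_force'])
for x0 in range(6,26,3):
    s=q[(abs(q[:,0]-x0)<1.5)&(q[:,2]<8)]
    if len(s): print('x',x0,np.median(s[:,2]).round(1))
```

```text
[0.58822632 0.0646237  0.0402173 ] [0.93438013 0.68669846 8.95261597]
x 6 -1.4
x 9 -1.7
x 12 -2.0
x 15 -2.4
x 18 -2.4
x 21 -2.8
x 24 1.0
```

move_arm(
  offset=[
    [0,0,0],
    [0,0,0],
    [0,0,0],
    [0,0,-3],
    [0,0,-4],
  ],
  twist=[
    [0,0,0],
    [0,0,0],
    [0,0,0],
    [0,0,0],
    [0,0,0],
  ],
  grip=[0.53,0.53,0.53,0.53,0.75],
)

```text
time: 17.6
ee_pos: [0.5797, 0.0639, 0.1066]
tcp_rot: [-180.0, 4.6, -175.8]
wrist_force: [1.3, 0.1, 1.7]
opening: 0.0585
grasp_force: 0.0
```

move_arm(
  offset=[
    [0,0,-4],
    [1,0,-4.5],
    [1,0,-4.5],
    [0,0,0],
  ],
  twist=[
    [0,0,0],
    [0,0.04,0],
    [0,0.04,0],
    [0,0,0],
  ],
  grip=[0.75,0.75,0.75,0.75],
)

```text
time: 18.0
ee_pos: [0.5531, 0.0621, 0.2433]
tcp_rot: [-180.0, 0.7, -175.8]
wrist_force: [0.8, 0.7, 0.8]
opening: 0.0641
grasp_force: 0.0
```

```bash
cat >> h.py <<'E'
def bayview(p):
    P=cloud(p); c,s=np.cos(np.radians(D['yaw'])),np.sin(np.radians(D['yaw'])); d=P[...,:2]-D['o']
    x=(d[...,0]*c+d[...,1]*s)*1e3; y=(-d[...,0]*s+d[...,1]*c)*1e3; Z=P[...,2]*1e3
    for b in range(4):
        m=(abs(y-(b-1.5)*64)<15)&(abs(x)<60)&(Z>35)&(Z<60)
        if m.sum()>30: print('bay',b,'body x',np.percentile(x[m],[2,98]).round(1),'z lo/hi x',np.median(Z[m&(x<-20)]).round(1),np.median(Z[m&(x>5)]).round(1),'y',np.percentile(y[m],[2,98]).round(1)-(b-1.5)*64)
        n=(abs(y-(b-1.5)*64)<9)&(x>20)&(x<31)&(Z>8)&(Z<60)
        if n.sum()>5: print('   nose top',np.percentile(Z[n],[10,50,90]).round(1))
E
python3 - <<'E'
from h import *
w=cam('wrist'); print(bot.get_obs()['ee_pos'],bot.get_obs()['tcp_rot']); bayview(w); save(w,'w7.png',s=1.4)
t=cam('top'); bayview(t)
for k in packs(w)+packs(t): print(np.round(k['o'],4),np.round(k['body'],4),round(k['yaw'],1),k['size'],k['z'])
E
```

```text
[0.55320527 0.06213878 0.23997852] [-179.97829569    0.53527357 -175.8222018 ]
   nose top [ 8.2  9.  10.1]
   nose top [ 8.4  8.9 10. ]
   nose top [ 8.5  9.1 10.3]
bay 3 body x [-32.6  29.3] z lo/hi x 41.1 40.6 y [-14.1  14.2]
   nose top [35.3 36.2 36.9]
   nose top [ 8.5 11.2 13.1]
   nose top [ 9.2 10.6 13.5]
[0.4396 0.2781] [0.4344 0.2835] -46.2 (51.0, 32.6) 0.031142791401494452
[ 0.472  -0.3307] [ 0.4705 -0.3266] -70.5 (44.8, 31.5) 0.032235866347608555
[0.4366 0.2764] [0.4322 0.2825] -53.9 (51.1, 30.7) 0.03203844722989946
```

View pics/w7.png

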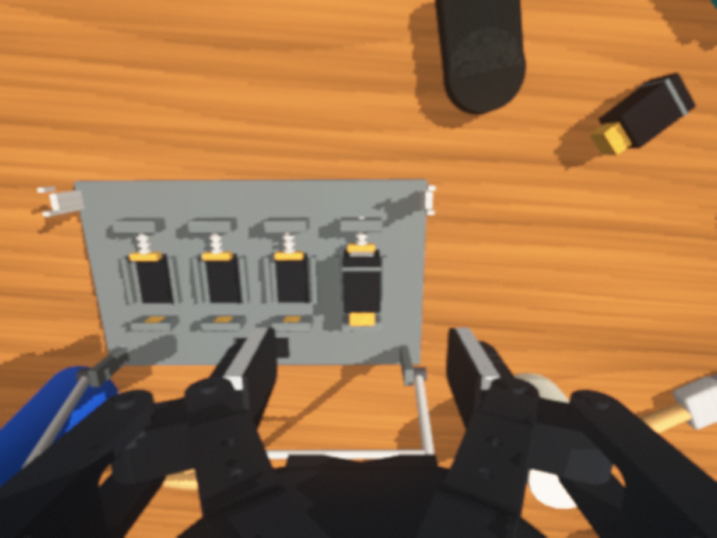

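Bay 3 is seated: body flat at z ≈ 41 mm, nose top at 36 mm, tail at x = -32.6 mm. In the picture it is at about (258,205), nose down behind the contact wall. Next is pack L2, at about (462,80) in the picture.

Run:
```python
from h import *
p,r=grasp_pose((.4396,.2787),-46.2,.09); q,_=grasp_pose((.4396,.2787),-46.2,.031); plan([(p,r,.75,4)])
```

```text
{"offset": [[1.28, 2.87, 1.84], [1.59, 2.71, 1.83], [1.87, 2.53, 1.84], [2.14, 2.3, 1.84], [2.38, 2.06, 1.83]], "twist": [[0.0, 0.001, 0.11], [0.001, 0.001, 0.11], [0.0, 0.0, 0.11], [0.0, 0.001, 0.11], [0.001, 0.001, 0.11]], "grip": [0.75, 0.75, 0.75, 0.75, 0.75]}
{"offset": [[2.59, 1.78, 1.84], [2.76, 1.49, 1.84], [2.91, 1.18, 1.85]], "twist": [[0.0, 0.001, 0.109], [0.0, 0.001, 0.11], [0.0, 0.0, 0.11]], "grip": [0.75, 0.75, 0.75]}
end [0.4348 0.2837 0.09  ] [180.    0.  133.8]
```

move_arm(
  offset=[
    [1.28,2.87,1.84],
    [1.59,2.71,1.83],
    [1.87,2.53,1.84],
    [2.14,2.3,1.84],
    [2.38,2.06,1.83],
  ],
  twist=[
    [0,0.001,0.11],
    [0.001,0.001,0.11],
    [0,0,0.11],
    [0,0.001,0.11],
    [0.001,0.001,0.11],
  ],
  grip=[0.75,0.75,0.75,0.75,0.75],
)

```text
time: 18.6
ee_pos: [0.4769, 0.2011, 0.1421]
tcp_rot: [-179.8, -0.0, 152.4]
wrist_force: [0.1, 0.4, 0.4]
opening: 0.0641
grasp_force: 0.0
```

move_arm(
  offset=[
    [2.59,1.78,1.84],
    [2.76,1.49,1.84],
    [2.91,1.18,1.85],
    [0,0,0],
    [0,0,0],
  ],
  twist=[
    [0,0.001,0.109],
    [0,0.001,0.11],
    [0,0,0.11],
    [0,0,0],
    [0,0,0],
  ],
  grip=[0.75,0.75,0.75,0.75,0.75],
)

```text
time: 19.1
ee_pos: [0.4329, 0.2834, 0.0876]
tcp_rot: [-179.8, -0.0, 134.0]
wrist_force: [0.6, 0.8, 0.4]
opening: 0.064
grasp_force: 0.0
```

Run:
```python
from h import *
w=cam('wrist'); 
K=packs(w)
for k in K: print(np.round(k['o'],4),np.round(k['body'],4),round(k['yaw'],1),k['size'],k['z'])
print(bot.get_obs()['ee_pos'])
q,r=grasp_pose((.4396,.2787),-46.2,.031); plan([(q,r,.75,3)])
if K:
  k=min(K,key=lambda k:abs(k['o'][0]-.44)); q,r=grasp_pose(k['o'],k['yaw'],.031); plan([(q,r,.75,3)])
```

```text
[0.4393 0.279 ] [0.4343 0.2841] -46.1 (50.3, 32.1) 0.031060463764595814
[0.43370233 0.28317875 0.08851421]
{"offset": [[-0.02, 0.06, 2.88], [-0.01, 0.07, 2.87]], "twist": [[-0.001, 0.0, 0.001], [-0.001, -0.001, 0.001]], "grip": [0.75, 0.75]}
end [0.4347 0.2838 0.031 ] [-180.     0.   133.8]
{"offset": [[0.0, 0.06, 2.88], [0.01, 0.06, 2.87]], "twist": [[-0.001, 0.0, 0.0], [-0.001, -0.001, 0.001]], "grip": [0.75, 0.75]}
end [0.4344 0.284  0.031 ] [-180.     0.   133.9]
```

move_arm(
  offset=[
    [0,0.06,2.85],
    [0,0.06,2.85],
    [0,0,0],
    [0,0,0],
  ],
  twist=[
    [0,0,0],
    [0,0,0],
    [0,0,0],
    [0,0,0],
  ],
  grip=[0.75,0.75,0.75,0.75],
)

```text
time: 19.55
ee_pos: [0.4353, 0.2837, 0.033]
tcp_rot: [-179.9, -0.0, 133.8]
wrist_force: [0.4, 1.2, 0.4]
opening: 0.0641
grasp_force: 0.0
```

move_arm(
  offset=[
    [0,0,0],
    [0,0,0],
    [0,0,0],
    [0,0,0],
    [0,0,0],
  ],
  twist=[
    [0,0,0],
    [0,0,0],
    [0,0,0],
    [0,0,0],
    [0,0,0],
  ],
  grip=[0.2,0.2,0.2,0.2,0.2],
  force=90,
)

```text
time: 20.05
ee_pos: [0.4358, 0.2848, 0.0344]
tcp_rot: [179.9, 0.0, 133.8]
wrist_force: [-0.5, -1.5, 7.5]
opening: 0.0302
grasp_force: 90.4
```

move_arm(
  offset=[
    [0,0,0],
    [0,0,-3],
    [0,0,-4],
    [0,0,-4],
    [0,0,-4],
  ],
  twist=[
    [0,0,0],
    [0,0,0],
    [0,0,0],
    [0,0,0],
    [0,0,0],
  ],
  grip=[0.2,0.2,0.2,0.2,0.2],
)

```text
time: 20.55
ee_pos: [0.4349, 0.2844, 0.1848]
tcp_rot: [180.0, -0.0, 133.8]
wrist_force: [-0.4, 0.8, -1.2]
opening: 0.0304
grasp_force: 89.6
```

move_arm(
  offset=[
    [0,0,0],
    [0,0,0],
    [0,0,0],
  ],
  twist=[
    [0,0,0],
    [0,0,0],
    [0,0,0],
  ],
  grip=[0.2,0.2,0.2],
)

```text
time: 20.85
ee_pos: [0.4347, 0.2842, 0.1813]
tcp_rot: [-179.9, -0.0, 133.8]
wrist_force: [0.3, -1.1, -2.1]
opening: 0.03
grasp_force: 89.8
```

```bash
cat >> h.py <<'E'
def handfit(w,o):
    q=hand(w,o); top=q[(q[:,0]>6)&(q[:,0]<22)&(q[:,2]<8)]; tail=q[(q[:,0]>20)&(q[:,0]<32)&(q[:,2]>4)&(q[:,2]<20)]
    a=np.polyfit(top[:,0],top[:,2],1); b=np.polyfit(tail[:,2],tail[:,0],1) if len(tail)>20 else [0,0]
    x0=np.polyval(b,10)
    print('top slope deg',np.degrees(np.arctan(a[0])).round(1),'top z at x15',np.polyval(a,15).round(1),'tail x at z10',x0.round(1),'tail slope',np.degrees(np.arctan(b[0])).round(1),len(tail))
E
python3 - <<'E'
from h import *
o=bot.get_obs(); print(o['ee_pos'],o['opening']); handfit(cam('wrist'),o)
b=2
plan([(*seat(b,-8,90,22),.2)])
E
```

```text
[0.43469576 0.284232   0.18130089] 0.03000917599641141
top slope deg -0.1 top z at x15 3.3 tail x at z10 25.1 tail slope 5.8 701
{"offset": [[-4.03, -0.89, 0.53], [-3.88, -1.34, 0.68], [-3.68, -1.76, 0.82], [-3.42, -2.16, 0.94], [-3.12, -2.54, 1.04]], "twist": [[-0.021, -0.045, -0.108], [-0.022, -0.045, -0.109], [-0.021, -0.045, -0.108], [-0.022, -0.045, -0.109], [-0.021, -0.046, -0.108]], "grip": [0.2, 0.2, 0.2, 0.2, 0.2]}
{"offset": [[-2.79, -2.89, 1.11], [-2.39, -3.19, 1.16], [-1.99, -3.46, 1.2]], "twist": [[-0.021, -0.045, -0.109], [-0.022, -0.045, -0.108], [-0.021, -0.045, -0.109]], "grip": [0.2, 0.2, 0.2]}
end [0.606  0.0021 0.1385] [-180.    22.  -175.8]
```

move_arm(
  offset=[
    [-4.03,-0.89,0.5],
    [-3.88,-1.34,0.65],
    [-3.68,-1.76,0.8],
    [-3.42,-2.16,0.9],
    [-3.12,-2.54,1.0],
  ],
  twist=[
    [-0.021,-0.045,-0.108],
    [-0.022,-0.045,-0.109],
    [-0.021,-0.045,-0.108],
    [-0.022,-0.045,-0.109],
    [-0.021,-0.046,-0.108],
  ],
  grip=[0.2,0.2,0.2,0.2,0.2],
)

```text
time: 21.4
ee_pos: [0.5421, 0.1068, 0.1558]
tcp_rot: [177.7, 13.9, 165.0]
wrist_force: [0.8, 0.7, -1.5]
opening: 0.03
grasp_force: 89.6
```

move_arm(
  offset=[
    [-2.79,-2.89,1.05],
    [-2.39,-3.19,1.1],
    [-1.99,-3.46,1.15],
    [0,0,0],
    [0,0,0],
  ],
  twist=[
    [-0.021,-0.045,-0.109],
    [-0.022,-0.045,-0.108],
    [-0.021,-0.045,-0.109],
    [0,0,0],
    [0,0,0],
  ],
  grip=[0.2,0.2,0.2,0.2,0.2],
)

```text
time: 21.9
ee_pos: [0.6049, 0.0015, 0.1412]
tcp_rot: [179.9, 21.9, -176.0]
wrist_force: [-0.4, 0.4, -1.8]
opening: 0.0302
grasp_force: 89.8
```

move_arm(
  offset=[
    [0,0,0],
    [0,0,0],
  ],
  twist=[
    [0,0,0],
    [0,0,0],
  ],
  grip=[0.2,0.2],
)

```text
time: 22.1
ee_pos: [0.6057, 0.0037, 0.143]
tcp_rot: [179.9, 22.1, -175.8]
wrist_force: [0.4, 0.1, -2.2]
opening: 0.03
grasp_force: 89.8
```

Run:
```python
from h import *
o=bot.get_obs(); print(o['ee_pos'],o['tcp_rot']); handfit(cam('wrist'),o)
b=2;S=lambda x,z,t:seat(b,x,z,t,gx=25.1,gz=35.3)
plan([(*S(-17,25,22),.2,4),(*S(-17,5,22),.2,2)])
```

```text
[0.60573021 0.00366725 0.14301956] [ 179.92545184   22.08282097 -175.77455906]
top slope deg -0.3 top z at x15 3.2 tail x at z10 25.3 tail slope 5.9 691
{"offset": [[1.72, -0.08, 2.87], [1.71, -0.08, 2.86], [0.37, 0.0, 0.93], [0.38, 0.0, 0.93]], "twist": [[0.001, 0.001, 0.0], [0.001, 0.001, 0.001], [0.0, 0.0, 0.0], [0.0, 0.0, 0.0]], "grip": [0.2, 0.2, 0.2, 0.2]}
end [0.5957 0.0014 0.0571] [-180.    22.  -175.8]
```

move_arm(
  offset=[
    [1.72,-0.08,2.87],
    [1.71,-0.08,2.86],
    [0.37,0,0.93],
    [0.38,0,0.93],
    [0,0,0],
  ],
  twist=[
    [0.001,0.001,0],
    [0.001,0.001,0.001],
    [0,0,0],
    [0,0,0],
    [0,0,0],
  ],
  grip=[0.2,0.2,0.2,0.2,0.2],
)

```text
time: 22.65
ee_pos: [0.596, 0.0006, 0.0569]
tcp_rot: [-180.0, 22.0, -175.9]
wrist_force: [-0.8, 0.1, -2.0]
opening: 0.0302
grasp_force: 89.8
```

move_arm(
  offset=[
    [0,0,0],
    [0,0,0],
    [0,0,0],
  ],
  twist=[
    [0,0,0],
    [0,0,0],
    [0,0,0],
  ],
  grip=[0.2,0.2,0.2],
)

```text
time: 22.95
ee_pos: [0.5966, 0.0002, 0.0584]
tcp_rot: [-180.0, 22.1, -175.9]
wrist_force: [0.0, -0.2, -1.5]
opening: 0.0303
grasp_force: 89.8
```

Run:
```python
from h import *
o=bot.get_obs(); print(o['ee_pos'],o['tcp_rot'],o['wrist_force']); handfit(cam('wrist'),o)
b=2;S=lambda x,z,t:seat(b,x,z,t,gx=25.1,gz=35.3)
plan([(*S(-35,2.5,22),.2,.5)])
```

```text
[5.96618082e-01 2.00846645e-04 5.84127866e-02] [-179.95426774   22.10694143 -175.87821694] [ 0.04177776 -0.17829942 -1.50009528]
top slope deg -0.0 top z at x15 3.3 tail x at z10 25.3 tail slope 6.2 708
{"offset": [[0.46, 0.03, -0.09], [0.47, 0.03, -0.1], [0.46, 0.03, -0.09], [0.47, 0.03, -0.09]], "twist": [[0.0, 0.0, 0.0], [-0.001, 0.001, -0.001], [0.0, 0.0, 0.0], [0.0, 0.0, 0.0]], "grip": [0.2, 0.2, 0.2, 0.2]}
end [5.778e-01 1.000e-04 5.460e-02] [-180.    22.  -175.8]
```

move_arm(
  offset=[
    [0.46,0.03,-0.09],
    [0.47,0.03,-0.1],
    [0.46,0.03,-0.09],
    [0.47,0.03,-0.09],
    [0,0,0],
  ],
  twist=[
    [0,0,0],
    [0,0,0],
    [0,0,0],
    [0,0,0],
    [0,0,0],
  ],
  grip=[0.2,0.2,0.2,0.2,0.2],
)

```text
time: 23.5
ee_pos: [0.5787, -0.0003, 0.056]
tcp_rot: [-179.9, 22.3, -175.9]
wrist_force: [7.8, -2.9, 4.1]
opening: 0.0301
grasp_force: 90.3
```

move_arm(
  offset=[
    [0,0,0],
    [0,0,0],
  ],
  twist=[
    [0,0,0],
    [0,0,0],
  ],
  grip=[0.2,0.2],
)

```text
time: 23.7
ee_pos: [0.579, -0.0003, 0.0559]
tcp_rot: [-179.9, 22.3, -175.9]
wrist_force: [7.2, -2.2, 4.4]
opening: 0.0302
grasp_force: 90.3
```

Run:
```python
from h import *
o=bot.get_obs(); print(o['ee_pos'],o['tcp_rot'],o['wrist_force']); handfit(cam('wrist'),o)
b=2;S=lambda x,z,t:seat(b,x,z,t,gx=25.2,gz=35.3)
plan([(*S(-35,1,11),.2,.8),(*S(-35,-.5,0),.2,.8)],wmax=.07)
```

```text
[ 5.78981110e-01 -3.17614248e-04  5.59467789e-02] [-179.89370684   22.31701153 -175.88228413] [ 7.17878656 -2.17884729  4.43672873]
top slope deg -0.1 top z at x15 3.2 tail x at z10 25.3 tail slope 6.0 687
{"offset": [[-0.14, 0.02, 0.25], [-0.15, 0.01, 0.25], [-0.17, 0.02, 0.23], [-0.2, 0.0, 0.23], [-0.22, 0.0, 0.22]], "twist": [[-0.001, 0.066, -0.001], [-0.001, 0.066, 0.0], [0.0, 0.066, -0.001], [0.0, 0.064, 0.0], [0.0, 0.064, 0.0]], "grip": [0.2, 0.2, 0.2, 0.2, 0.2]}
{"offset": [[-0.23, 0.0, 0.21]], "twist": [[0.0, 0.064, 0.0]], "grip": [0.2]}
end [0.5929 0.0012 0.0448] [-180.    -0.  -175.8]
```

move_arm(
  offset=[
    [-0.14,0.01,0.25],
    [-0.15,0,0.25],
    [-0.17,0,0.23],
    [-0.2,0,0.23],
    [-0.22,0,0.22],
  ],
  twist=[
    [0,0.066,0],
    [0,0.066,0],
    [0,0.066,0],
    [0,0.064,0],
    [0,0.064,0],
  ],
  grip=[0.2,0.2,0.2,0.2,0.2],
)

```text
time: 24.25
ee_pos: [0.5905, 0.001, 0.0462]
tcp_rot: [-180.0, 3.5, -175.9]
wrist_force: [6.4, 0.0, 3.2]
opening: 0.0302
grasp_force: 90.4
```

move_arm(
  offset=[
    [-0.23,0,0.21],
    [0,0,0],
    [0,0,0],
  ],
  twist=[
    [0,0.064,0],
    [0,0,0],
    [0,0,0],
  ],
  grip=[0.2,0.2,0.2],
)

```text
time: 24.55
ee_pos: [0.5929, 0.0012, 0.0444]
tcp_rot: [-180.0, -0.1, -175.9]
wrist_force: [3.8, -0.1, 9.8]
opening: 0.0303
grasp_force: 91.5
```

move_arm(
  offset=[
    [0,0,0],
    [0,0,0],
    [0,0,0],
    [0,0,-3],
    [0,0,-4],
  ],
  twist=[
    [0,0,0],
    [0,0,0],
    [0,0,0],
    [0,0,0],
    [0,0,0],
  ],
  grip=[0.53,0.53,0.53,0.53,0.75],
)

```text
time: 25.05
ee_pos: [0.5897, 0.0013, 0.1106]
tcp_rot: [-180.0, -0.6, -175.9]
wrist_force: [0.8, -0.4, 0.8]
opening: 0.0583
grasp_force: 0.0
```

move_arm(
  offset=[
    [0,1,-4],
    [2,4,-4],
    [2,4,-2],
    [0,0,0],
    [0,0,0],
  ],
  twist=[
    [0,0,0],
    [0,0,0],
    [0,0,0],
    [0,0,0],
    [0,0,0],
  ],
  grip=[0.75,0.75,0.75,0.75,0.75],
)

```text
time: 25.55
ee_pos: [0.5493, 0.0825, 0.2062]
tcp_rot: [-180.0, -0.3, -175.8]
wrist_force: [0.8, -0.2, -0.3]
opening: 0.0639
grasp_force: 0.0
```

Run:
```python
from h import *
w=cam('wrist'); print(bot.get_obs()['ee_pos'],bot.get_obs()['tcp_rot']); bayview(w)
t=cam('top')
for k in packs(w)+packs(t): print(np.round(k['o'],4),np.round(k['body'],4),round(k['yaw'],1),k['size'],k['z'])
for d in finder.pinpoint(t,'pack1')[:6]: print(np.round(d['position'],0),round(d['p'],2),at_depth(t,d['position']).round(3))
save(t,'t8.png',s=1.5)
```

```text
[0.54934129 0.08182917 0.20527229] [-179.95276771   -0.36996677 -175.85143999]
   nose top [8.4 9.1 9.9]
   nose top [8.4 9.1 9.9]
bay 2 body x [-32.5  14.8] z lo/hi x 41.1 41.2 y [-14.5  14.4]
bay 3 body x [-32.6  29.1] z lo/hi x 41.0 40.4 y [-14.2  14.2]
   nose top [35.4 36.3 36.9]
[ 0.6011 -0.3168] [ 0.5991 -0.3208] 62.9 (45.0, 31.7) 0.03226567575170458
[176. 274.] 0.82 [0.303 0.228 0.035]
[368. 167.] 0.78 [ 0.591 -0.306  0.032]
[377. 206.] 0.77 [ 0.482 -0.325  0.034]
[138. 258.] 0.64 [0.346 0.333 0.033]
[259. 164.] 0.49 [0.6   0.001 0.043]
```

View pics/t8.png

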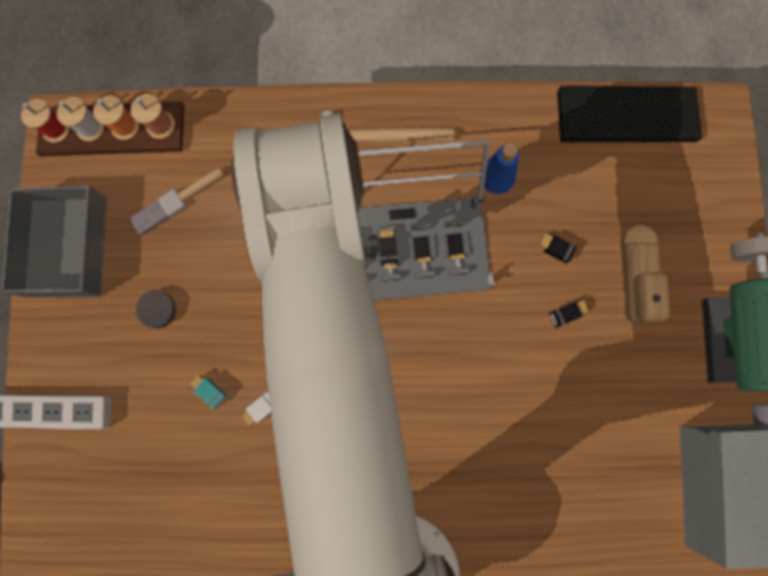

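Bays 2 and 3 are seated flat. The remaining black packs sit at top-picture (372,165) and (379,209), brass noses visible; white (172,272) and turquoise (139,261) are unmoved. Next, R2 goes to bay 1.

Run:
```python
from h import *
p,r=grasp_pose((.4745,-.334),-69.5,.13); plan([(p,r,.75,4)])
```

```text
{"offset": [[0.96, -3.65, 0.69], [0.53, -3.75, 0.68], [0.09, -3.77, 0.69], [-0.35, -3.77, 0.68], [-0.79, -3.69, 0.68]], "twist": [[-0.001, -0.001, 0.117], [0.0, 0.0, 0.116], [-0.001, -0.001, 0.117], [0.0, 0.0, 0.117], [-0.001, -0.001, 0.117]], "grip": [0.75, 0.75, 0.75, 0.75, 0.75]}
{"offset": [[-1.21, -3.58, 0.68], [-1.62, -3.42, 0.68], [-2.01, -3.2, 0.67], [-2.36, -2.95, 0.68], [-2.7, -2.65, 0.68]], "twist": [[0.0, 0.0, 0.116], [-0.001, -0.001, 0.117], [0.0, -0.001, 0.117], [-0.001, 0.0, 0.116], [0.0, -0.001, 0.117]], "grip": [0.75, 0.75, 0.75, 0.75, 0.75]}
{"offset": [[-2.98, -2.33, 0.68]], "twist": [[-0.001, 0.0, 0.117]], "grip": [0.75]}
end [ 0.472  -0.3275  0.13  ] [180.   -0.  110.5]
```

move_arm(
  offset=[
    [0.96,-3.65,0.69],
    [0.53,-3.75,0.68],
    [0.09,-3.77,0.69],
    [-0.35,-3.77,0.68],
    [-0.79,-3.69,0.68],
  ],
  twist=[
    [0,0,0.117],
    [0,0,0.116],
    [0,0,0.117],
    [0,0,0.117],
    [0,0,0.117],
  ],
  grip=[0.75,0.75,0.75,0.75,0.75],
)

```text
time: 26.2
ee_pos: [0.5137, -0.1062, 0.1707]
tcp_rot: [-179.7, -0.4, 150.3]
wrist_force: [0.7, -0.4, 0.3]
opening: 0.0638
grasp_force: 0.0
```

move_arm(
  offset=[
    [-1.21,-3.58,0.68],
    [-1.62,-3.42,0.68],
    [-2.01,-3.2,0.67],
    [-2.36,-2.95,0.68],
    [-2.7,-2.65,0.68],
  ],
  twist=[
    [0,0,0.116],
    [0,0,0.117],
    [0,0,0.117],
    [0,0,0.116],
    [0,0,0.117],
  ],
  grip=[0.75,0.75,0.75,0.75,0.75],
)

```text
time: 26.7
ee_pos: [0.4781, -0.292, 0.1371]
tcp_rot: [-179.6, -0.2, 116.9]
wrist_force: [0.2, 0.4, 0.3]
opening: 0.0641
grasp_force: 0.0
```

move_arm(
  offset=[
    [-2.98,-2.33,0.68],
    [0,0,0],
    [0,0,0],
    [0,0,0],
  ],
  twist=[
    [0,0,0.117],
    [0,0,0],
    [0,0,0],
    [0,0,0],
  ],
  grip=[0.75,0.75,0.75,0.75],
)

```text
time: 27.1
ee_pos: [0.4721, -0.3267, 0.1313]
tcp_rot: [-179.6, -0.1, 110.6]
wrist_force: [-0.2, -0.0, 0.6]
opening: 0.064
grasp_force: 0.0
```

Run:
```python
from h import *
w=cam('wrist'); print(bot.get_obs()['ee_pos'],bot.get_obs()['tcp_rot'])
K=packs(w)
for k in K: print(np.round(k['o'],4),np.round(k['body'],4),round(k['yaw'],1),k['size'],k['z'])
k=min(K,key=lambda k:np.hypot(*(k['o']-[.4745,-.334]))); q,r=grasp_pose(k['o'],k['yaw'],.030); plan([(q,r,.75,4)])
```

```text
[ 0.47232963 -0.32642558  0.13159233] [-1.79655347e+02 -9.41393625e-02  1.10598510e+02]
[ 0.4749 -0.3349] [ 0.4723 -0.3281] -68.3 (50.5, 32.1) 0.031096570711174304
[ 0.5999 -0.3175] [ 0.5965 -0.3236] 60.8 (50.1, 33.3) 0.03091944815958869
{"offset": [[-0.07, 0.0, 3.39], [-0.06, -0.01, 3.38], [-0.06, -0.02, 3.39]], "twist": [[-0.002, -0.001, -0.007], [-0.002, 0.0, -0.006], [-0.002, -0.001, -0.007]], "grip": [0.75, 0.75, 0.75]}
end [ 0.4723 -0.3284  0.03  ] [-180.     0.   111.7]
```

move_arm(
  offset=[
    [-0.07,0,3.4],
    [-0.06,-0.01,3.4],
    [-0.06,-0.02,3.4],
    [0,0,0],
    [0,0,0],
  ],
  twist=[
    [-0.002,0,-0.007],
    [-0.002,0,-0.006],
    [-0.002,0,-0.007],
    [0,0,0],
    [0,0,0],
  ],
  grip=[0.75,0.75,0.75,0.75,0.75],
)

```text
time: 27.65
ee_pos: [0.4725, -0.3281, 0.0305]
tcp_rot: [-180.0, -0.1, 111.7]
wrist_force: [0.8, 0.3, 1.2]
opening: 0.0636
grasp_force: 0.0
```

move_arm(
  offset=[
    [0,0,0],
    [0,0,0],
    [0,0,0],
    [0,0,0],
    [0,0,0],
  ],
  twist=[
    [0,0,0],
    [0,0,0],
    [0,0,0],
    [0,0,0],
    [0,0,0],
  ],
  grip=[0.2,0.2,0.2,0.2,0.2],
  force=90,
)

```text
time: 28.15
ee_pos: [0.4734, -0.3294, 0.0323]
tcp_rot: [179.9, 0.1, 111.7]
wrist_force: [-0.8, 0.5, 7.7]
opening: 0.0299
grasp_force: 90.3
```

move_arm(
  offset=[
    [0,0,0],
    [0,0,-3],
    [0,0,-4],
    [0,0,-4],
    [0,0,-4],
  ],
  twist=[
    [0,0,0],
    [0,0,0],
    [0,0,0],
    [0,0,0],
    [0,0,0],
  ],
  grip=[0.2,0.2,0.2,0.2,0.2],
)

```text
time: 28.65
ee_pos: [0.4723, -0.3289, 0.1823]
tcp_rot: [180.0, -0.0, 111.7]
wrist_force: [1.5, -1.1, -1.5]
opening: 0.0302
grasp_force: 89.4
```

move_arm(
  offset=[
    [0,0,0],
    [0,0,0],
    [0,0,0],
  ],
  twist=[
    [0,0,0],
    [0,0,0],
    [0,0,0],
  ],
  grip=[0.2,0.2,0.2],
)

```text
time: 28.95
ee_pos: [0.472, -0.3287, 0.1787]
tcp_rot: [-180.0, -0.1, 111.7]
wrist_force: [0.4, -0.4, -1.6]
opening: 0.0301
grasp_force: 89.6
```

Run:
```python
from h import *
o=bot.get_obs(); print(o['ee_pos'],o['opening']); handfit(cam('wrist'),o)
plan([(*seat(1,-10,90,22,gz=33),.2)])
```

```text
[ 0.47200105 -0.32871115  0.17869993] 0.030149377285462898
top slope deg -0.5 top z at x15 1.1 tail x at z10 26.5 tail slope 1.4 595
{"offset": [[1.97, 2.25, 0.39], [1.69, 2.48, 0.38], [1.39, 2.65, 0.39], [1.05, 2.8, 0.42], [0.72, 2.9, 0.46]], "twist": [[-0.024, -0.033, -0.125], [-0.024, -0.034, -0.125], [-0.024, -0.033, -0.125], [-0.025, -0.034, -0.125], [-0.024, -0.033, -0.125]], "grip": [0.2, 0.2, 0.2, 0.2, 0.2]}
{"offset": [[0.36, 2.95, 0.51], [0.01, 2.97, 0.58], [-0.34, 2.93, 0.65], [-0.67, 2.85, 0.74], [-1.0, 2.72, 0.84]], "twist": [[-0.024, -0.034, -0.125], [-0.024, -0.033, -0.125], [-0.024, -0.034, -0.125], [-0.025, -0.033, -0.125], [-0.024, -0.033, -0.125]], "grip": [0.2, 0.2, 0.2, 0.2, 0.2]}
end [ 0.6082 -0.0619  0.1399] [ 180.    22.  -175.8]
```

move_arm(
  offset=[
    [1.97,2.25,0.39],
    [1.69,2.48,0.38],
    [1.39,2.65,0.39],
    [1.05,2.8,0.42],
    [0.72,2.9,0.46],
  ],
  twist=[
    [-0.024,-0.033,-0.125],
    [-0.024,-0.034,-0.125],
    [-0.024,-0.033,-0.125],
    [-0.025,-0.034,-0.125],
    [-0.024,-0.033,-0.125],
  ],
  grip=[0.2,0.2,0.2,0.2,0.2],
)

```text
time: 29.5
ee_pos: [0.5403, -0.1941, 0.1588]
tcp_rot: [176.3, 11.0, 147.6]
wrist_force: [0.2, -0.1, -1.6]
opening: 0.03
grasp_force: 89.5
```

move_arm(
  offset=[
    [0.36,2.95,0.51],
    [0.01,2.97,0.58],
    [-0.34,2.93,0.65],
    [-0.67,2.85,0.74],
    [-1,2.72,0.84],
  ],
  twist=[
    [-0.024,-0.034,-0.125],
    [-0.024,-0.033,-0.125],
    [-0.024,-0.034,-0.125],
    [-0.025,-0.033,-0.125],
    [-0.024,-0.033,-0.125],
  ],
  grip=[0.2,0.2,0.2,0.2,0.2],
)

```text
time: 30.0
ee_pos: [0.6082, -0.0608, 0.1394]
tcp_rot: [-179.9, 22.0, -175.4]
wrist_force: [0.4, 0.4, -1.7]
opening: 0.0303
grasp_force: 89.5
```

move_arm(
  offset=[
    [0,0,0],
    [0,0,0],
    [0,0,0],
    [0,0,0],
  ],
  twist=[
    [0,0,0],
    [0,0,0],
    [0,0,0],
    [0,0,0],
  ],
  grip=[0.2,0.2,0.2,0.2],
)

```text
time: 30.4
ee_pos: [0.6086, -0.063, 0.1412]
tcp_rot: [-179.9, 22.0, -175.8]
wrist_force: [0.1, 0.5, -1.1]
opening: 0.0301
grasp_force: 89.6
```

Run:
```python
from h import *
o=bot.get_obs(); print(o['ee_pos'],o['tcp_rot']); handfit(cam('wrist'),o)
b=1;S=lambda x,z,t:seat(b,x,z,t,gx=26.4,gz=33.1)
plan([(*S(-17,25,22),.2,4),(*S(-17,5,22),.2,2)])
```

```text
[ 0.60855075 -0.06302162  0.1411783 ] [-179.92911499   22.04145048 -175.84349298]
top slope deg -0.6 top z at x15 1.1 tail x at z10 26.6 tail slope 1.3 590
{"offset": [[1.52, 0.06, 2.93], [1.52, 0.06, 2.94], [0.75, 0.0, 1.85]], "twist": [[-0.001, 0.001, 0.0], [-0.001, 0.0, 0.0], [0.0, 0.0, 0.0]], "grip": [0.2, 0.2, 0.2]}
end [ 0.6024 -0.0623  0.0556] [ 180.    22.  -175.8]
```

move_arm(
  offset=[
    [1.52,0.06,2.93],
    [1.52,0.06,2.94],
    [0.37,0,0.92],
    [0.38,0,0.93],
    [0,0,0],
  ],
  twist=[
    [0,0.001,0],
    [0,0,0],
    [0,0,0],
    [0,0,0],
    [0,0,0],
  ],
  grip=[0.2,0.2,0.2,0.2,0.2],
)

```text
time: 30.95
ee_pos: [0.6025, -0.0619, 0.0553]
tcp_rot: [-179.9, 22.0, -175.8]
wrist_force: [0.4, 0.0, -1.3]
opening: 0.0306
grasp_force: 89.6
```

move_arm(
  offset=[
    [0,0,0],
    [0,0,0],
    [0,0,0],
  ],
  twist=[
    [0,0,0],
    [0,0,0],
    [0,0,0],
  ],
  grip=[0.2,0.2,0.2],
)

```text
time: 31.25
ee_pos: [0.6032, -0.0617, 0.0568]
tcp_rot: [-179.9, 22.1, -175.7]
wrist_force: [-0.4, 0.1, -1.7]
opening: 0.0302
grasp_force: 89.6
```

Run:
```python
from h import *
o=bot.get_obs(); print(o['ee_pos'],o['tcp_rot'],o['wrist_force']); handfit(cam('wrist'),o)
b=1;S=lambda x,z,t:seat(b,x,z,t,gx=26.4,gz=33.1)
plan([(*S(-35,2,22),.2,.5)])
```

```text
[ 0.60321101 -0.0617143   0.05684426] [-179.89659068   22.11712424 -175.72633522] [-0.42651401  0.14144222 -1.72263947]
top slope deg -0.6 top z at x15 1.1 tail x at z10 26.6 tail slope 1.3 591
{"offset": [[0.47, -0.01, -0.08], [0.47, -0.02, -0.09], [0.47, -0.01, -0.08], [0.47, -0.01, -0.08]], "twist": [[0.0, 0.0, 0.0], [-0.001, 0.001, 0.001], [0.0, 0.0, 0.0], [0.0, 0.001, 0.0]], "grip": [0.2, 0.2, 0.2, 0.2]}
end [ 0.5845 -0.0636  0.0525] [-180.    22.  -175.8]
```

move_arm(
  offset=[
    [0.47,-0.01,-0.08],
    [0.47,-0.02,-0.09],
    [0.47,-0.01,-0.08],
    [0.47,-0.01,-0.08],
    [0,0,0],
  ],
  twist=[
    [0,0,0],
    [0,0,0.001],
    [0,0,0],
    [0,0,0],
    [0,0,0],
  ],
  grip=[0.2,0.2,0.2,0.2,0.2],
)

```text
time: 31.8
ee_pos: [0.5853, -0.0634, 0.0538]
tcp_rot: [-179.9, 22.3, -175.8]
wrist_force: [7.2, 2.2, 3.7]
opening: 0.0301
grasp_force: 90.2
```

move_arm(
  offset=[
    [0,0,0],
    [0,0,0],
  ],
  twist=[
    [0,0,0],
    [0,0,0],
  ],
  grip=[0.2,0.2],
)

```text
time: 32.0
ee_pos: [0.5856, -0.0634, 0.0538]
tcp_rot: [-179.9, 22.3, -175.8]
wrist_force: [6.9, 2.5, 3.8]
opening: 0.0302
grasp_force: 90.2
```

Run:
```python
from h import *
o=bot.get_obs(); print(o['ee_pos'],o['tcp_rot'],o['wrist_force']); handfit(cam('wrist'),o)
b=1;S=lambda x,z,t:seat(b,x,z,t,gx=26.4,gz=33.1)
plan([(*S(-35,1,11),.2,.8),(*S(-35,-.5,0),.2,.8)],wmax=.07)
```

```text
[ 0.58560238 -0.06341375  0.05379196] [-179.92436181   22.31540679 -175.76026172] [6.88425305 2.54092347 3.81232856]
top slope deg -0.5 top z at x15 1.1 tail x at z10 26.6 tail slope 1.2 597
{"offset": [[-0.13, 0.0, 0.24], [-0.15, -0.01, 0.24], [-0.16, 0.0, 0.22], [-0.18, 0.0, 0.24], [-0.2, 0.0, 0.22]], "twist": [[0.0, 0.066, 0.0], [-0.001, 0.066, 0.0], [0.0, 0.065, 0.001], [0.0, 0.064, 0.0], [0.0, 0.064, 0.0]], "grip": [0.2, 0.2, 0.2, 0.2, 0.2]}
{"offset": [[-0.22, 0.0, 0.21]], "twist": [[0.0, 0.064, 0.0]], "grip": [0.2]}
end [ 0.5988 -0.0626  0.0426] [-180.     0.  -175.8]
```

move_arm(
  offset=[
    [-0.13,0,0.24],
    [-0.15,0,0.24],
    [-0.16,0,0.22],
    [-0.18,0,0.24],
    [-0.2,0,0.22],
  ],
  twist=[
    [0,0.066,0],
    [0,0.066,0],
    [0,0.065,0],
    [0,0.064,0],
    [0,0.064,0],
  ],
  grip=[0.2,0.2,0.2,0.2,0.2],
)

```text
time: 32.55
ee_pos: [0.5965, -0.0628, 0.044]
tcp_rot: [-179.9, 3.5, -175.8]
wrist_force: [6.4, 0.9, 2.9]
opening: 0.0302
grasp_force: 90.3
```

move_arm(
  offset=[
    [-0.22,0,0.21],
    [0,0,0],
    [0,0,0],
  ],
  twist=[
    [0,0.064,0],
    [0,0,0],
    [0,0,0],
  ],
  grip=[0.2,0.2,0.2],
)

```text
time: 32.85
ee_pos: [0.5987, -0.0627, 0.0423]
tcp_rot: [-179.9, -0.1, -175.8]
wrist_force: [3.4, 0.9, 9.1]
opening: 0.0299
grasp_force: 91.3
```

move_arm(
  offset=[
    [0,0,0],
    [0,0,0],
    [0,0,0],
    [0,0,-3],
    [0,0,-4],
  ],
  twist=[
    [0,0,0],
    [0,0,0],
    [0,0,0],
    [0,0,0],
    [0,0,0],
  ],
  grip=[0.53,0.53,0.53,0.53,0.75],
)

```text
time: 33.35
ee_pos: [0.5955, -0.0624, 0.1085]
tcp_rot: [-180.0, -0.6, -175.8]
wrist_force: [1.1, 0.4, 0.6]
opening: 0.0585
grasp_force: 0.0
```

move_arm(
  offset=[
    [0,-1,-4],
    [2,-4,-4],
    [2,-4,-2],
    [0,0,0],
    [0,0,0],
  ],
  twist=[
    [0,0,0],
    [0,0,0],
    [0,0,0],
    [0,0,0],
    [0,0,0],
  ],
  grip=[0.75,0.75,0.75,0.75,0.75],
)

```text
time: 33.85
ee_pos: [0.567, -0.1489, 0.2041]
tcp_rot: [-179.9, -0.2, -175.9]
wrist_force: [-0.2, 0.4, -0.0]
opening: 0.064
grasp_force: 0.0
```

Run:
```python
from h import *
w=cam('wrist'); print(bot.get_obs()['ee_pos'],bot.get_obs()['tcp_rot']); bayview(w)
for k in packs(w): print(np.round(k['o'],4),np.round(k['body'],4),round(k['yaw'],1),k['size'],k['z'])
p,r=grasp_pose((.5999,-.3172),61.5,.13); plan([(p,r,.75,4)])
```

```text
[ 0.56704455 -0.1480764   0.20323973] [-179.98018542   -0.31661759 -175.86440494]
   nose top [8.3 8.9 9.7]
bay 1 body x [-32.1  15.5] z lo/hi x 41.1 41.4 y [-14.3  14.3]
bay 2 body x [-32.4  29.2] z lo/hi x 41.3 40.7 y [-14.4  14.3]
   nose top [35.4 36.3 37.4]
bay 3 body x [-32.5  29.2] z lo/hi x 41.2 40.7 y [-14.5  14. ]
   nose top [35.1 36.3 37.1]
[ 0.6    -0.3167] [ 0.5965 -0.3229] 60.9 (50.2, 32.5) 0.030976641176856473
{"offset": [[-0.22, -2.21, 0.92], [0.07, -2.22, 0.91], [0.34, -2.2, 0.92], [0.61, -2.13, 0.91], [0.88, -2.04, 0.92]], "twist": [[0.0, -0.001, -0.125], [0.001, 0.0, -0.125], [0.0, -0.001, -0.125], [0.0, -0.001, -0.126], [0.0, 0.0, -0.125]], "grip": [0.75, 0.75, 0.75, 0.75, 0.75]}
{"offset": [[1.12, -1.92, 0.92], [1.35, -1.76, 0.91], [1.57, -1.58, 0.92]], "twist": [[0.001, -0.001, -0.125], [0.0, -0.001, -0.125], [0.0, 0.0, -0.125]], "grip": [0.75, 0.75, 0.75]}
end [ 0.5966 -0.3234  0.13  ] [ 180.    -0.  -118.5]
```

Bay 1 is seated as well. Now R1.

move_arm(
  offset=[
    [-0.22,-2.21,0.92],
    [0.07,-2.22,0.91],
    [0.34,-2.2,0.92],
    [0.61,-2.13,0.91],
    [0.88,-2.04,0.92],
  ],
  twist=[
    [0,0,-0.125],
    [0,0,-0.125],
    [0,0,-0.125],
    [0,0,-0.126],
    [0,0,-0.125],
  ],
  grip=[0.75,0.75,0.75,0.75,0.75],
)

```text
time: 34.4
ee_pos: [0.586, -0.2569, 0.1561]
tcp_rot: [179.7, -0.3, -139.6]
wrist_force: [0.1, 0.1, -0.2]
opening: 0.0638
grasp_force: 0.0
```

move_arm(
  offset=[
    [1.12,-1.92,0.92],
    [1.35,-1.76,0.91],
    [1.57,-1.58,0.92],
    [0,0,0],
    [0,0,0],
  ],
  twist=[
    [0,0,-0.125],
    [0,0,-0.125],
    [0,0,-0.125],
    [0,0,0],
    [0,0,0],
  ],
  grip=[0.75,0.75,0.75,0.75,0.75],
)

```text
time: 34.9
ee_pos: [0.5968, -0.3223, 0.1291]
tcp_rot: [179.6, -0.2, -118.6]
wrist_force: [0.2, -0.1, -0.2]
opening: 0.0638
grasp_force: 0.0
```

move_arm(
  offset=[
    [0,0,0],
    [0,0,0],
  ],
  twist=[
    [0,0,0],
    [0,0,0],
  ],
  grip=[0.75,0.75],
)

```text
time: 35.1
ee_pos: [0.5972, -0.3223, 0.1311]
tcp_rot: [179.8, -0.2, -118.5]
wrist_force: [0.9, -0.2, 0.2]
opening: 0.0639
grasp_force: 0.0
```

Run:
```python
from h import *
w=cam('wrist'); print(bot.get_obs()['ee_pos'],bot.get_obs()['tcp_rot'])
K=packs(w)
for k in K: print(np.round(k['o'],4),np.round(k['body'],4),round(k['yaw'],1),k['size'],k['z'])
k=min(K,key=lambda k:np.hypot(*(k['o']-[.6,-.317]))); q,r=grasp_pose(k['o'],k['yaw'],.030); plan([(q,r,.75,4)])
```

```text
[ 0.59717988 -0.32249164  0.13125943] [ 179.83366643   -0.18485779 -118.45179566]
[ 0.6004 -0.3183] [ 0.5972 -0.3242] 61.6 (49.3, 32.1) 0.031050193884561955
{"offset": [[0.05, -0.04, 3.38], [0.05, -0.03, 3.37], [0.06, -0.03, 3.38]], "twist": [[0.001, -0.001, 0.0], [0.001, -0.001, -0.001], [0.001, -0.001, 0.0]], "grip": [0.75, 0.75, 0.75]}
end [ 0.597  -0.3245  0.03  ] [-180.    -0.  -118.4]
```

move_arm(
  offset=[
    [0.05,-0.04,3.4],
    [0.05,-0.03,3.4],
    [0.06,-0.03,3.4],
    [0,0,0],
    [0,0,0],
  ],
  twist=[
    [0.001,-0.001,0],
    [0.001,-0.001,0],
    [0.001,-0.001,0],
    [0,0,0],
    [0,0,0],
  ],
  grip=[0.75,0.75,0.75,0.75,0.75],
)

```text
time: 35.65
ee_pos: [0.5966, -0.325, 0.0295]
tcp_rot: [180.0, -0.0, -118.5]
wrist_force: [0.3, -0.4, 0.6]
opening: 0.064
grasp_force: 0.0
```

move_arm(
  offset=[
    [0,0,0],
    [0,0,0],
    [0,0,0],
    [0,0,0],
    [0,0,0],
  ],
  twist=[
    [0,0,0],
    [0,0,0],
    [0,0,0],
    [0,0,0],
    [0,0,0],
  ],
  grip=[0.2,0.2,0.2,0.2,0.2],
  force=90,
)

```text
time: 36.15
ee_pos: [0.5978, -0.326, 0.0315]
tcp_rot: [-179.8, -0.0, -118.5]
wrist_force: [-1.1, 0.3, 7.0]
opening: 0.0305
grasp_force: 91.1
```

move_arm(
  offset=[
    [0,0,0],
    [0,0,-3],
    [0,0,-4],
    [0,0,-4],
    [0,0,-4],
  ],
  twist=[
    [0,0,0],
    [0,0,0],
    [0,0,0],
    [0,0,0],
    [0,0,0],
  ],
  grip=[0.2,0.2,0.2,0.2,0.2],
)

```text
time: 36.65
ee_pos: [0.5966, -0.3253, 0.1812]
tcp_rot: [-180.0, -0.0, -118.5]
wrist_force: [1.1, -1.2, -0.5]
opening: 0.0303
grasp_force: 89.7
```

move_arm(
  offset=[
    [0,0,0],
    [0,0,0],
    [0,0,0],
  ],
  twist=[
    [0,0,0],
    [0,0,0],
    [0,0,0],
  ],
  grip=[0.2,0.2,0.2],
)

```text
time: 36.95
ee_pos: [0.5964, -0.3252, 0.1776]
tcp_rot: [179.9, -0.0, -118.5]
wrist_force: [-0.1, -1.3, -1.8]
opening: 0.0304
grasp_force: 89.9
```

Run:
```python
from h import *
o=bot.get_obs(); print(o['ee_pos'],o['opening']); handfit(cam('wrist'),o)
plan([((.57,-.22,.18),down(210,-8),.2),(*seat(0,-10,90,22,gz=33),.2)])
```

```text
[ 0.59644727 -0.325225    0.17757895] 0.03040179636783624
top slope deg 0.1 top z at x15 0.3 tail x at z10 23.5 tail slope 0.8 608
{"offset": [[-1.6, 1.46, -0.05], [-1.43, 1.64, -0.03], [-1.24, 1.77, 0.0], [-1.04, 1.91, 0.01], [-0.82, 2.0, 0.03]], "twist": [[0.008, -0.027, 0.11], [0.008, -0.028, 0.11], [0.009, -0.027, 0.11], [0.008, -0.028, 0.109], [0.008, -0.027, 0.11]], "grip": [0.2, 0.2, 0.2, 0.2, 0.2]}
{"offset": [[-1.95, 1.51, 1.28], [-1.69, 1.74, 1.35], [-1.41, 1.95, 1.38], [-1.1, 2.13, 1.4]], "twist": [[0.029, -0.06, 0.109], [0.029, -0.06, 0.109], [0.03, -0.06, 0.109], [0.029, -0.06, 0.109]], "grip": [0.2, 0.2, 0.2, 0.2]}
end [ 0.6129 -0.1257  0.14  ] [-180.    22.  -175.8]
```

move_arm(
  offset=[
    [-1.6,1.46,-0.05],
    [-1.43,1.64,-0.03],
    [-1.24,1.77,0],
    [-1.04,1.91,0.01],
    [-0.82,2,0.03],
  ],
  twist=[
    [0.008,-0.027,0.11],
    [0.008,-0.028,0.11],
    [0.009,-0.027,0.11],
    [0.008,-0.028,0.109],
    [0.008,-0.027,0.11],
  ],
  grip=[0.2,0.2,0.2,0.2,0.2],
)

```text
time: 37.5
ee_pos: [0.5696, -0.2193, 0.1797]
tcp_rot: [180.0, 8.0, -150.3]
wrist_force: [-0.8, -0.1, -0.1]
opening: 0.0301
grasp_force: 89.8
```

move_arm(
  offset=[
    [-1.95,1.51,1.28],
    [-1.69,1.74,1.35],
    [-1.41,1.95,1.38],
    [-1.1,2.13,1.4],
    [0,0,0],
  ],
  twist=[
    [0.029,-0.06,0.109],
    [0.029,-0.06,0.109],
    [0.03,-0.06,0.109],
    [0.029,-0.06,0.109],
    [0,0,0],
  ],
  grip=[0.2,0.2,0.2,0.2,0.2],
)

```text
time: 38.0
ee_pos: [0.6111, -0.1229, 0.137]
tcp_rot: [179.9, 21.9, -175.9]
wrist_force: [-0.9, -0.2, -1.6]
opening: 0.0297
grasp_force: 89.9
```

move_arm(
  offset=[
    [0,0,0],
    [0,0,0],
    [0,0,0],
  ],
  twist=[
    [0,0,0],
    [0,0,0],
    [0,0,0],
  ],
  grip=[0.2,0.2,0.2],
)

```text
time: 38.3
ee_pos: [0.6137, -0.1269, 0.1418]
tcp_rot: [-179.9, 22.1, -175.7]
wrist_force: [0.6, -0.5, -0.9]
opening: 0.0302
grasp_force: 89.9
```

Run:
```python
from h import *
o=bot.get_obs(); print(o['ee_pos'],o['tcp_rot']); handfit(cam('wrist'),o)
b=0;S=lambda x,z,t:seat(b,x,z,t,gx=23.5,gz=32.3)
plan([(*S(-17,25,22),.2,4),(*S(-17,5,22),.2,1)])
```

```text
[ 0.61374396 -0.12689721  0.14182371] [-179.87281005   22.09590743 -175.74661509]
top slope deg -0.0 top z at x15 0.3 tail x at z10 24.1 tail slope 0.9 612
{"offset": [[1.69, 0.07, 2.98], [1.69, 0.07, 2.98], [0.25, 0.0, 0.62], [0.25, 0.0, 0.62], [0.25, 0.0, 0.62]], "twist": [[-0.001, 0.001, 0.0], [-0.001, 0.001, 0.001], [0.0, 0.0, 0.0], [0.0, 0.0, 0.0], [0.0, 0.0, 0.0]], "grip": [0.2, 0.2, 0.2, 0.2, 0.2]}
end [ 0.6047 -0.1262  0.0537] [ 180.    22.  -175.8]
```

move_arm(
  offset=[
    [1.69,0.07,2.98],
    [1.69,0.07,2.98],
    [0.25,0,0.62],
    [0.25,0,0.62],
    [0.25,0,0.62],
  ],
  twist=[
    [-0.001,0.001,0],
    [-0.001,0.001,0],
    [0,0,0],
    [0,0,0],
    [0,0,0],
  ],
  grip=[0.2,0.2,0.2,0.2,0.2],
)

```text
time: 38.85
ee_pos: [0.6057, -0.1259, 0.055]
tcp_rot: [-180.0, 22.1, -175.7]
wrist_force: [0.9, 0.2, -0.2]
opening: 0.0298
grasp_force: 89.8
```

move_arm(
  offset=[
    [0,0,0],
    [0,0,0],
    [0,0,0],
    [0,0,0],
  ],
  twist=[
    [0,0,0],
    [0,0,0],
    [0,0,0],
    [0,0,0],
  ],
  grip=[0.2,0.2,0.2,0.2],
)

```text
time: 39.25
ee_pos: [0.6048, -0.1254, 0.0542]
tcp_rot: [-180.0, 22.0, -175.7]
wrist_force: [-0.2, 0.9, -1.7]
opening: 0.0303
grasp_force: 89.8
```

Run:
```python
from h import *
o=bot.get_obs(); print(o['ee_pos'],o['tcp_rot'],o['wrist_force']); handfit(cam('wrist'),o)
b=0;S=lambda x,z,t:seat(b,x,z,t,gx=23.8,gz=32.3)
plan([(*S(-35,2,22),.2,.5)])
```

```text
[ 0.6048006  -0.1253846   0.05420394] [-179.99496641   22.04028277 -175.73833276] [-0.18508891  0.94056505 -1.65855596]
top slope deg 0.0 top z at x15 0.3 tail x at z10 24.1 tail slope 0.9 608
{"offset": [[0.44, -0.02, -0.09], [0.44, -0.03, -0.1], [0.44, -0.02, -0.09], [0.44, -0.02, -0.1]], "twist": [[0.0, 0.0, 0.0], [0.0, 0.0, 0.0], [0.0, 0.0, 0.001], [0.0, 0.0, 0.0]], "grip": [0.2, 0.2, 0.2, 0.2]}
end [ 0.5871 -0.1276  0.0509] [ 180.    22.  -175.8]
```

move_arm(
  offset=[
    [0.44,-0.02,-0.09],
    [0.44,-0.03,-0.1],
    [0.44,-0.02,-0.09],
    [0.44,-0.02,-0.1],
    [0,0,0],
  ],
  twist=[
    [0,0,0],
    [0,0,0],
    [0,0,0.001],
    [0,0,0],
    [0,0,0],
  ],
  grip=[0.2,0.2,0.2,0.2,0.2],
)

```text
time: 39.8
ee_pos: [0.588, -0.1273, 0.0524]
tcp_rot: [180.0, 22.3, -175.8]
wrist_force: [7.6, 3.9, 3.0]
opening: 0.0306
grasp_force: 90.3
```

move_arm(
  offset=[
    [0,0,0],
    [0,0,0],
  ],
  twist=[
    [0,0,0],
    [0,0,0],
  ],
  grip=[0.2,0.2],
)

```text
time: 40.0
ee_pos: [0.5883, -0.1273, 0.0524]
tcp_rot: [180.0, 22.3, -175.8]
wrist_force: [6.7, 3.3, 4.1]
opening: 0.0305
grasp_force: 90.4
```

Run:
```python
from h import *
o=bot.get_obs(); print(o['ee_pos'],o['tcp_rot'],o['wrist_force']); handfit(cam('wrist'),o)
b=0;S=lambda x,z,t:seat(b,x,z,t,gx=23.8,gz=32.3)
plan([(*S(-35,1,11),.2,.8),(*S(-35,-.5,0),.2,.8)],wmax=.07)
```

```text
[ 0.58831671 -0.12725624  0.05239396] [ 179.96261421   22.25867419 -175.75160285] [6.7026011  3.29632083 4.07063245]
top slope deg -0.2 top z at x15 0.3 tail x at z10 24.1 tail slope 3.5 633
{"offset": [[-0.12, -0.01, 0.23], [-0.14, -0.01, 0.23], [-0.15, 0.0, 0.21], [-0.18, 0.0, 0.22], [-0.19, 0.0, 0.21]], "twist": [[0.0, 0.065, 0.0], [0.001, 0.066, 0.001], [0.0, 0.065, 0.0], [0.0, 0.064, 0.0], [0.0, 0.064, 0.0]], "grip": [0.2, 0.2, 0.2, 0.2, 0.2]}
{"offset": [[-0.21, 0.0, 0.2]], "twist": [[0.0, 0.064, 0.0]], "grip": [0.2]}
end [ 0.6009 -0.1265  0.0418] [-180.     0.  -175.8]
```

move_arm(
  offset=[
    [-0.12,0,0.23],
    [-0.14,0,0.23],
    [-0.15,0,0.21],
    [-0.18,0,0.22],
    [-0.19,0,0.21],
  ],
  twist=[
    [0,0.065,0],
    [0,0.066,0],
    [0,0.065,0],
    [0,0.064,0],
    [0,0.064,0],
  ],
  grip=[0.2,0.2,0.2,0.2,0.2],
)

```text
time: 40.55
ee_pos: [0.5989, -0.127, 0.0434]
tcp_rot: [-180.0, 3.6, -175.8]
wrist_force: [6.6, 2.1, 3.0]
opening: 0.0304
grasp_force: 90.4
```

move_arm(
  offset=[
    [-0.21,0,0.2],
    [0,0,0],
    [0,0,0],
  ],
  twist=[
    [0,0.064,0],
    [0,0,0],
    [0,0,0],
  ],
  grip=[0.2,0.2,0.2],
)

```text
time: 40.85
ee_pos: [0.6012, -0.1269, 0.0415]
tcp_rot: [-180.0, -0.0, -175.8]
wrist_force: [5.1, 2.1, 8.0]
opening: 0.0303
grasp_force: 91.2
```

move_arm(
  offset=[
    [0,0,0],
    [0,0,0],
    [0,0,0],
    [0,0,-3],
    [0,0,-4],
  ],
  twist=[
    [0,0,0],
    [0,0,0],
    [0,0,0],
    [0,0,0],
    [0,0,0],
  ],
  grip=[0.53,0.53,0.53,0.53,0.75],
)

```text
time: 41.35
ee_pos: [0.5977, -0.1264, 0.1079]
tcp_rot: [179.9, -0.6, -175.8]
wrist_force: [1.2, -0.6, -0.1]
opening: 0.0587
grasp_force: 0.0
```

move_arm(
  offset=[
    [0,1,-4],
    [2,3,-3.5],
    [2,3,-3.5],
    [2,2,-3],
    [0,0,0],
  ],
  twist=[
    [0,0,0],
    [0,0,0],
    [0,0,0],
    [0,0,0],
    [0,0,0],
  ],
  grip=[0.75,0.75,0.75,0.75,0.75],
)

```text
time: 41.85
ee_pos: [0.533, -0.0399, 0.255]
tcp_rot: [-180.0, 0.1, -175.7]
wrist_force: [0.1, -0.1, -1.0]
opening: 0.0643
grasp_force: 0.0
```

move_arm(
  offset=[
    [0,0,0],
    [0,0,0],
  ],
  twist=[
    [0,0,0],
    [0,0,0],
  ],
  grip=[0.75,0.75],
)

```text
time: 42.05
ee_pos: [0.5339, -0.0419, 0.2484]
tcp_rot: [180.0, -0.3, -175.8]
wrist_force: [0.8, -0.1, -0.1]
opening: 0.064
grasp_force: 0.0
```

Run:
```python
from h import *
w=cam('wrist'); print(bot.get_obs()['ee_pos'],bot.get_obs()['tcp_rot']); bayview(w); save(w,'w9.png',s=1.4)
P=cloud(w); Z=P[...,2]; m=(Z>.16)&(Z<.23)&(P[...,0]>.68)&(P[...,0]<.8)&(abs(P[...,1])<.2)
print('bar',m.sum(),np.median(P[m],0) if m.sum() else '')
t=cam('top');P=cloud(t); Z=P[...,2]; m=(Z>.16)&(Z<.23)&(P[...,0]>.69)&(P[...,0]<.8)&(abs(P[...,1])<.2)
print('bar top',m.sum(),np.median(P[m],0) if m.sum() else '')
```

```text
[ 0.53388073 -0.04203048  0.24805365] [ 179.94759678   -0.38592135 -175.82882173]
bay 0 body x [-32.2   9.8] z lo/hi x 41.1 41.1 y [-14.5  14.5]
bay 1 body x [-32.3  29.6] z lo/hi x 41.1 40.5 y [-14.1  14.7]
   nose top [35.4 36.3 37.2]
bay 2 body x [-32.5  29.5] z lo/hi x 41.2 40.6 y [-14.5  14.2]
   nose top [35.5 36.5 37.3]
bay 3 body x [-32.7  13.3] z lo/hi x 41.1 41.3 y [-14.3  14.3]
bar 0 
bar top 144 [0.72288779 0.09345024 0.1945458 ]
```

View pics/w9.png

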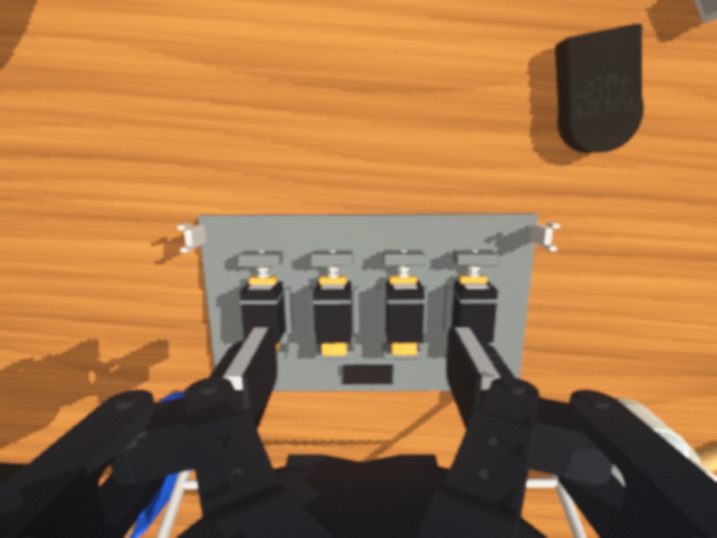

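All four packs lie flat in their bays (columns ~188, 238, 289, 339) with springs compressed. Now back to the raised bar.

Run:
```python
from h import *
print(bailpose(1.95,60,0)[0])
plan([(*bailpose(1.95,60,.103),.6)])
```

```text
[ 0.73292302 -0.02060592  0.19220188]
{"offset": [[-0.79, 0.05, 0.03], [-0.78, 0.13, 0.07], [-0.76, 0.19, 0.13], [-0.73, 0.26, 0.19], [-0.68, 0.32, 0.25]], "twist": [[-0.059, -0.059, 0.101], [-0.058, -0.058, 0.1], [-0.059, -0.059, 0.101], [-0.058, -0.059, 0.101], [-0.059, -0.058, 0.1]], "grip": [0.6, 0.6, 0.6, 0.6, 0.6]}
{"offset": [[-0.63, 0.37, 0.31], [-0.57, 0.42, 0.36], [-0.51, 0.44, 0.42], [-0.43, 0.46, 0.48], [-0.36, 0.48, 0.52]], "twist": [[-0.059, -0.059, 0.101], [-0.058, -0.059, 0.101], [-0.059, -0.058, 0.1], [-0.058, -0.059, 0.101], [-0.059, -0.059, 0.101]], "grip": [0.6, 0.6, 0.6, 0.6, 0.6]}
{"offset": [[-0.28, 0.47, 0.58], [-0.2, 0.47, 0.61], [-0.11, 0.44, 0.65], [-0.03, 0.41, 0.68]], "twist": [[-0.058, -0.058, 0.1], [-0.059, -0.059, 0.101], [-0.059, -0.058, 0.101], [-0.058, -0.059, 0.1]], "grip": [0.6, 0.6, 0.6, 0.6]}
end [ 0.644  -0.0271  0.2437] [120.    0.   94.2]
```

move_arm(
  offset=[
    [-0.79,0.05,0.03],
    [-0.78,0.13,0.07],
    [-0.76,0.19,0.13],
    [-0.73,0.26,0.19],
    [-0.68,0.32,0.25],
  ],
  twist=[
    [-0.059,-0.059,0.101],
    [-0.058,-0.058,0.1],
    [-0.059,-0.059,0.101],
    [-0.058,-0.059,0.101],
    [-0.059,-0.058,0.1],
  ],
  grip=[0.6,0.6,0.6,0.6,0.6],
)

```text
time: 42.65
ee_pos: [0.5737, -0.037, 0.247]
tcp_rot: [159.4, 11.3, 152.6]
wrist_force: [-0.2, -0.0, -0.9]
opening: 0.0512
grasp_force: 0.0
```

move_arm(
  offset=[
    [-0.63,0.37,0.31],
    [-0.57,0.42,0.36],
    [-0.51,0.44,0.42],
    [-0.43,0.46,0.48],
    [-0.36,0.48,0.52],
  ],
  twist=[
    [-0.059,-0.059,0.101],
    [-0.058,-0.059,0.101],
    [-0.059,-0.058,0.1],
    [-0.058,-0.059,0.101],
    [-0.059,-0.059,0.101],
  ],
  grip=[0.6,0.6,0.6,0.6,0.6],
)

```text
time: 43.15
ee_pos: [0.6127, -0.0317, 0.2454]
tcp_rot: [135.6, 10.0, 118.7]
wrist_force: [0.3, -0.3, -0.2]
opening: 0.051
grasp_force: 0.0
```

move_arm(
  offset=[
    [-0.28,0.47,0.58],
    [-0.2,0.47,0.61],
    [-0.11,0.44,0.65],
    [-0.03,0.41,0.68],
    [0,0,0],
  ],
  twist=[
    [-0.058,-0.058,0.1],
    [-0.059,-0.059,0.101],
    [-0.059,-0.058,0.101],
    [-0.058,-0.059,0.1],
    [0,0,0],
  ],
  grip=[0.6,0.6,0.6,0.6,0.6],
)

```text
time: 43.65
ee_pos: [0.6431, -0.0261, 0.2416]
tcp_rot: [120.1, -0.1, 94.2]
wrist_force: [-0.3, 0.9, -1.0]
opening: 0.0513
grasp_force: 0.0
```

move_arm(
  offset=[
    [0,0,0],
    [0,0,0],
    [0,0,0],
  ],
  twist=[
    [0,0,0],
    [0,0,0],
    [0,0,0],
  ],
  grip=[0.6,0.6,0.6],
)

```text
time: 43.95
ee_pos: [0.6444, -0.0271, 0.2464]
tcp_rot: [119.9, 0.1, 94.3]
wrist_force: [0.2, 0.1, 0.7]
opening: 0.0513
grasp_force: 0.0
```

Run:
```python
from h import *
o=bot.get_obs(); print(o['ee_pos'],o['tcp_rot'],o['q'])
w=cam('wrist'); T=rot(o['tcp_rot']).as_matrix(); Pt=(cloud(w)-o['ee_pos'])@T*1000
m=(Pt[...,0]>5)&(Pt[...,0]<60)&(abs(Pt[...,1])<45)&(Pt[...,2]>70)&(Pt[...,2]<125)
q=Pt[m]; print(len(q),np.percentile(q,[5,25,50,75,95],axis=0).round(1))
plan([(*bailpose(1.95,60,.003),.6,3.5)])
```

```text
[ 0.6443913  -0.02713701  0.24637754] [1.19878150e+02 8.70796351e-02 9.42848614e+01] [ -6.02058795 -31.74651284 -43.13992871  18.88488392   8.8804503
  84.74941652]
735 [[  8.2  -7.7  99.8]
 [ 20.4  -5.6 100.5]
 [ 34.6  -3.9 101.2]
 [ 47.7  -1.6 102.1]
 [ 57.6  -0.  103.9]]
{"offset": [[0.0, -0.09, 3.36], [0.0, -0.08, 3.37], [-0.01, -0.09, 3.36]], "twist": [[0.001, 0.0, 0.001], [0.0, 0.0, 0.0], [0.001, 0.0, 0.001]], "grip": [0.6, 0.6, 0.6]}
end [ 0.7303 -0.0208  0.1937] [120.   -0.   94.2]
```

move_arm(
  offset=[
    [0,-0.1,3.36],
    [0,-0.1,3.37],
    [0,-0.1,3.4],
    [0,0,0],
    [0,0,0],
  ],
  twist=[
    [0.001,0,0.001],
    [0,0,0],
    [0.001,0,0.001],
    [0,0,0],
    [0,0,0],
  ],
  grip=[0.6,0.6,0.6,0.6,0.6],
)

```text
time: 44.5
ee_pos: [0.7302, -0.0204, 0.1911]
tcp_rot: [120.1, -0.1, 94.2]
wrist_force: [-0.3, -0.6, 0.6]
opening: 0.0511
grasp_force: 0.0
```

move_arm(
  offset=[
    [0,0,0],
    [0,0,0],
    [0,0,0],
    [0,0,0],
    [0,0,0],
  ],
  twist=[
    [0,0,0],
    [0,0,0],
    [0,0,0],
    [0,0,0],
    [0,0,0],
  ],
  grip=[0,0,0,0,0],
  force=25,
)

```text
time: 45.0
ee_pos: [0.73, -0.0204, 0.194]
tcp_rot: [119.9, -0.0, 94.2]
wrist_force: [-9.8, -0.7, 4.3]
opening: 0.007
grasp_force: 24.7
```

move_arm(
  offset=[
    [0,0,0],
    [0,0,0],
  ],
  twist=[
    [0,0,0],
    [0,0,0],
  ],
  grip=[0,0],
)

```text
time: 45.2
ee_pos: [0.73, -0.0204, 0.194]
tcp_rot: [119.9, -0.0, 94.2]
wrist_force: [-10.7, 0.2, 4.6]
opening: 0.0069
grasp_force: 24.7
```

Run:
```python
from h import *
o=bot.get_obs(); print(o['ee_pos'],o['tcp_rot'],o['opening'],o['grasp_force'],o['wrist_force'])
N=18
A=np.linspace(1.95,.1,N+1)[1:]
p,r=plan([(*bailpose(a,60-56*(i+1)/N,.004),0) for i,a in enumerate(A)])
```

```text
[ 0.72997116 -0.02036798  0.19397574] [ 1.19879408e+02 -4.97164681e-02  9.41855971e+01] 0.006910580122879912 24.716682136058807 [-10.6956743    0.2319857    4.63369593]
{"offset": [[-0.05, -0.29, -1.59], [0.01, -0.51, -1.46], [0.0, -0.74, -1.37], [0.0, -0.95, -1.22], [0.0, -1.12, -1.06]], "twist": [[0.056, 0.0, -0.001], [0.055, 0.0, 0.0], [0.054, 0.0, 0.0], [0.054, 0.0, 0.0], [0.055, 0.0, 0.0]], "grip": [0, 0, 0, 0, 0]}
{"offset": [[0.0, -1.28, -0.87], [0.0, -1.4, -0.65], [0.0, -1.48, -0.43], [0.0, -1.53, -0.18], [0.0, -1.53, 0.06]], "twist": [[0.054, 0.0, 0.0], [0.054, 0.0, 0.0], [0.054, 0.0, 0.0], [0.055, 0.0, 0.0], [0.054, 0.0, 0.0]], "grip": [0, 0, 0, 0, 0]}
{"offset": [[0.0, -1.51, 0.3], [0.0, -1.45, 0.54], [0.0, -1.34, 0.76], [0.0, -1.2, 0.97], [0.0, -1.04, 1.15]], "twist": [[0.054, 0.0, 0.0], [0.055, 0.0, 0.0], [0.054, 0.0, 0.0], [0.054, 0.0, 0.0], [0.055, 0.0, 0.0]], "grip": [0, 0, 0, 0, 0]}
{"offset": [[0.0, -0.85, 1.3], [0.0, -0.63, 1.42], [0.0, -0.41, 1.5]], "twist": [[0.054, 0.0, 0.0], [0.054, 0.0, 0.0], [0.054, 0.0, 0.0]], "grip": [0, 0, 0]}
end [ 0.5257 -0.0358  0.0701] [176.   -0.   94.2]
```

move_arm(
  offset=[
    [0,-0.29,-1.59],
    [0,-0.51,-1.46],
    [0,-0.74,-1.37],
    [0,-0.95,-1.22],
    [0,-1.12,-1.06],
  ],
  twist=[
    [0.056,0,0],
    [0.055,0,0],
    [0.054,0,0],
    [0.054,0,0],
    [0.055,0,0],
  ],
  grip=[0,0,0,0,0],
)

```text
time: 45.7
ee_pos: [0.6539, -0.0262, 0.2064]
tcp_rot: [135.5, -0.0, 94.2]
wrist_force: [3.8, -1.7, 2.5]
opening: 0.007
grasp_force: 24.3
```

move_arm(
  offset=[
    [0,-1.28,-0.87],
    [0,-1.4,-0.65],
    [0,-1.48,-0.43],
    [0,-1.53,-0.18],
    [0,-1.53,0.06],
  ],
  twist=[
    [0.054,0,0],
    [0.054,0,0],
    [0.054,0,0],
    [0.055,0,0],
    [0.054,0,0],
  ],
  grip=[0,0,0,0,0],
)

```text
time: 46.2
ee_pos: [0.5836, -0.0315, 0.1768]
tcp_rot: [151.1, 0.0, 94.2]
wrist_force: [1.9, -3.2, 0.4]
opening: 0.007
grasp_force: 25.8
```

move_arm(
  offset=[
    [0,-1.51,0.3],
    [0,-1.45,0.54],
    [0,-1.34,0.76],
    [0,-1.2,0.97],
    [0,-1.04,1.15],
  ],
  twist=[
    [0.054,0,0],
    [0.055,0,0],
    [0.054,0,0],
    [0.054,0,0],
    [0.055,0,0],
  ],
  grip=[0,0,0,0,0],
)

```text
time: 46.7
ee_pos: [0.5368, -0.0348, 0.1151]
tcp_rot: [166.8, 0.0, 94.2]
wrist_force: [0.9, -1.9, 0.8]
opening: 0.0071
grasp_force: 26.0
```

move_arm(
  offset=[
    [0,-0.85,1.3],
    [0,-0.63,1.42],
    [0,-0.41,1.5],
    [0,0,0],
    [0,0,0],
  ],
  twist=[
    [0.054,0,0],
    [0.054,0,0],
    [0.054,0,0],
    [0,0,0],
    [0,0,0],
  ],
  grip=[0,0,0,0,0],
)

```text
time: 47.2
ee_pos: [0.5256, -0.0354, 0.069]
tcp_rot: [176.1, -0.0, 94.2]
wrist_force: [0.5, -3.0, -0.6]
opening: 0.0067
grasp_force: 26.2
```

Run:
```python
from h import *
o=bot.get_obs(); print(o['ee_pos'],o['tcp_rot'],o['opening'],o['wrist_force'],bailpose(0,4,.004)[0])
plan([(*bailpose(.05,4,.004),0,.6),(*bailpose(0,4,.004),0,.6)])
```

```text
[ 0.52561336 -0.03543372  0.06903148] [ 1.76056586e+02 -2.82460607e-02  9.41776982e+01] 0.006682967252559465 [ 0.49030128 -2.95185128 -0.62611198] [ 0.52493657 -0.03587949  0.05499026]
{"offset": [[-0.02, -0.05, 0.32], [-0.02, -0.05, 0.32], [0.0, -0.03, 0.38], [0.0, -0.04, 0.38]], "twist": [[0.0, 0.0, 0.0], [-0.001, 0.0, 0.0], [0.0, 0.0, 0.0], [0.0, 0.0, 0.0]], "grip": [0, 0, 0, 0]}
end [ 0.5249 -0.0359  0.0549] [176.   -0.   94.2]
```

move_arm(
  offset=[
    [0,-0.05,0.32],
    [0,-0.05,0.32],
    [0,-0.03,0.38],
  ],
  twist=[
    [0,0,0],
    [0,0,0],
    [0,0,0],
  ],
  grip=[0,0,0],
)

```text
time: 47.5
ee_pos: [0.525, -0.0354, 0.0593]
tcp_rot: [176.0, -0.0, 94.2]
wrist_force: [0.4, -5.5, 1.4]
opening: 0.0071
grasp_force: 26.4
```

move_arm(
  offset=[
    [0,-0.04,0.38],
    [0,0,0],
    [0,0,0],
  ],
  twist=[
    [0,0,0],
    [0,0,0],
    [0,0,0],
  ],
  grip=[0,0,0],
)

```text
time: 47.8
ee_pos: [0.5249, -0.0354, 0.0552]
tcp_rot: [176.0, -0.0, 94.2]
wrist_force: [0.4, -5.1, -1.0]
opening: 0.0071
grasp_force: 26.1
```

move_arm(
  offset=[
    [0,0,0.2],
    [0,0,0],
  ],
  twist=[
    [0,0,0],
    [0,0,0],
  ],
  grip=[0,0],
)

```text
time: 48.0
ee_pos: [0.525, -0.0354, 0.0544]
tcp_rot: [176.0, -0.0, 94.2]
wrist_force: [-5.5, -5.2, 9.6]
opening: 0.0069
grasp_force: 27.2
```

move_arm(
  offset=[
    [0,0,0.2],
    [0,0,0],
  ],
  twist=[
    [0,0,0],
    [0,0,0],
  ],
  grip=[0,0],
)

```text
time: 48.2
ee_pos: [0.5251, -0.0354, 0.0541]
tcp_rot: [175.9, -0.0, 94.2]
wrist_force: [-14.9, -4.0, 25.9]
opening: 0.0067
grasp_force: 28.7
```

Bottomed out in the clips (26 N). I'll release and lift off.

move_arm(
  offset=[
    [0,0,0],
    [0,0,0],
    [0,0,-1.5],
    [0,0,-2.5],
    [0,0,-4],
  ],
  twist=[
    [0,0,0],
    [0,0,0],
    [0,0,0],
    [0,0,0],
    [0,0,0],
  ],
  grip=[0.3,0.3,0.3,0.3,0.3],
)

```text
time: 48.7
ee_pos: [0.5184, -0.0352, 0.1304]
tcp_rot: [176.3, -0.1, 94.2]
wrist_force: [0.5, -0.3, 0.8]
opening: 0.0255
grasp_force: 0.0
```

move_arm(
  offset=[
    [0,-1,-4],
    [0,-3,-4],
    [0,-3,-4],
    [0,-3,-4],
    [0,0,0],
  ],
  twist=[
    [0,0,0],
    [0,0,0],
    [0,0,0],
    [0,0,0],
    [0,0,0],
  ],
  grip=[0.3,0.3,0.3,0.3,0.3],
)

```text
time: 49.2
ee_pos: [0.4075, -0.0439, 0.2905]
tcp_rot: [175.6, 0.0, 94.2]
wrist_force: [0.5, -0.1, 0.8]
opening: 0.0256
grasp_force: 0.0
```

Run:
```python
from h import *
np.set_printoptions(precision=4,suppress=True)
w=cam('wrist'); print(bot.get_obs()['ee_pos'])
bayview(w); P=cloud(w); Z=P[...,2]
for y in (-.15,-.1,-.04,.03,.1):
    m=(Z>.04)&(Z<.1)&(P[...,0]>.5)&(P[...,0]<.555)&(abs(P[...,1]-y)<.012); print(y,m.sum(),np.median(P[m],0) if m.sum() else '')
save(w,'w10.png',s=1.4)
```

```text
[ 0.4088 -0.0439  0.2876]
bay 0 body x [-32.6  29.4] z lo/hi x 40.9 40.0 y [-14.4  14.6]
   nose top [35.4 36.2 37.1]
bay 1 body x [-32.7  29.2] z lo/hi x 40.8 39.9 y [-14.4  14.2]
   nose top [35.1 36.  37.1]
bay 2 body x [-33.1  29. ] z lo/hi x 40.9 40.0 y [-14.3  14.5]
   nose top [35.3 36.2 36.9]
bay 3 body x [-33.1  29.1] z lo/hi x 40.9 40.0 y [-14.4  14.2]
   nose top [35.3 36.  37.2]
-0.15 90 [ 0.5318 -0.1503  0.0534]
-0.1 101 [ 0.5281 -0.1002  0.0531]
-0.04 113 [ 0.5233 -0.0398  0.0531]
0.03 131 [0.5182 0.0305 0.0532]
0.1 344 [0.5183 0.1077 0.0533]
```

View pics/w10.png

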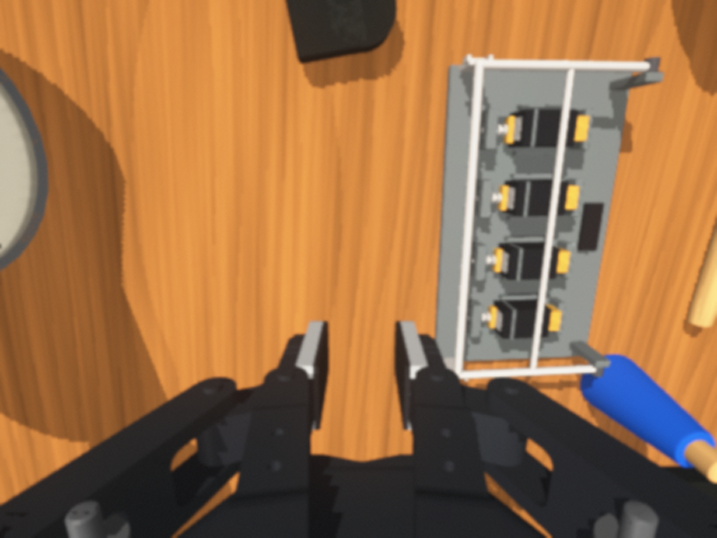

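The bail is closed: bar top at 53–54 mm (column ~335), cross wire over all four seated packs. Handing in.

```bash
python3 -c "
from workcell import bot
print(bot.job_done())"
```

```text
the job is handed in; nothing more can be done
None
```

I swung the bail fully up, loaded all four black packs flat into bays 0–3 with their noses behind the contact walls, closed the bail back into its catch clips, and handed the job in at about 49 s; the hand-in returned no verdict.

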